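# Tag out a lint filter and open its cap of unknown thread hand

## Robot

A 6-joint arm with a two-finger parallel gripper is mounted at the origin on the work surface. World frame = base frame: x ahead of the robot, y to its left, z up, the work surface at z = 0. Lengths are in m, angles in rad, forces in N, time in s.
With the tool pointing down it reaches from about 0.275 to 0.75 m from the base axis. Payload 10.2 kg.
Tool frame: the origin (TCP) lies at the very end of the fingers, on their centre line; the grasp point (between the pads) lies 19 mm behind it; z points along the fingers, y is the line along which they close (so a half turn about z gives the same grasp; the last joint's range is limited). The gripper opens to 85 mm and grips with 20 to 120 N. Pads are 22 mm wide; open, the fingers measure 114 mm over their backs; the gripper's body (76 mm by 85 mm) begins 54 mm behind the grasp point. The pads swing forward as they close: fully open they stand 13 mm farther back than shut.
Start: joints at [-1.384, 0.313, 1.498, -0, 1.331, -0.223], TCP at [0.209, -0.482, 0.197] pointing down, gripper open.
Joint ranges: [-2.94, 2.94], [-0.97, 2.17], [0.19, 2.56], [-1.23, 4.37], [0.02, 3.11], [-2.88, 2.88]. Speed limits (rad/s): [2.39, 2.39, 3.01, 3.14, 3.14, 3.14].

## Interface

Orientations are given as [roll, pitch, yaw] about the fixed x, y, z axes, in that order (R = Rz(yaw) Ry(pitch) Rx(roll)).
In Python, from cell import bot gives the robot as it stands.
- The arm moves only by the tool carry_out, never from a script. Its argument "targets" is a list of rows, each an object of numbers: "rx", "ry", "rz": the turn, a rotation vector about the tool's x, y, z in units of 8 degrees (1.0 is 8 degrees); "dx", "dy", "dz": the shift along the tool's x, y, z in units of 50 mm (1.0 is 50 mm); "grip": the closure, from 0 (fully open) to 1 (shut). A call has exactly 8 rows; each row shifts and turns the commanded pose from where the row before left it, along the tool's axes as they then stand; what a row does not reach is not made up. A row lasts 1/8 s, in which the tool goes at most 62.5 mm and 10.7 degrees, less where a joint would pass 70% of its speed; a pose out of reach is approached as far as the arm can. A call is refused whole if a number of a shift passes 1 or a number of a turn 1, either way. A call with a gripper value outside its range is refused whole. The fingers move at their own pace and stop on an object; "grip_force" is the grip in N (left out, the last holds). Time passes only in rows, so rows that do not move let the fingers close, or fill a call up. It gives the time, the measured TCP pose, the force, the opening and the grip force at its end, in the units of the state.
- bot.observe(): the state, without advancing time (a new reading comes with each control period).
- bot.camera(name): name is "scene" or "side" or "wrist"; returns a dict with "color" (384x512x3 uint8, red, green, blue), "range_z" (384x512 float32, m along the optical axis (not along the pixel's ray), 0 where there is no reading), "fx", "fy", "cx", "cy" (pixels), "distortion" ([k1, k2, p1, p2, k3] as OpenCV has them; the pictures are not rectified), "world_to_cam" (4x4, takes a point from world to camera coordinates); the wrist camera has in their place "T_tool_cam" (4x4, takes a point from camera to tool coordinates, whose origin is the TCP and whose axes are the flange's). Camera axes: x right, y down, z forward; pixel columns grow to the right and rows downward; lengths in m; the calibration is good to about 2 mm. A picture is of the moment at which its call begins: read the wrist's pose just before it.
- bot.hand_in(): hands the job in; it is judged then, once.
The state is a dict: "clock": time; "joints": joint angles; "dq": joint speeds; "tau": joint torques, N m; "tool_pos": TCP position; "tcp_rot": TCP orientation; "ft_force": force on the tool from outside, world axes, zero at the start; "wrist_torque": the same for the moment, N m; "finger_gap": opening from 0.0 (shut) to 1.0 (fully open); "finger_force": force on a finger pad.
Only numpy, scipy, OpenCV 4.12 (cv2) and the standard library are available. Lean on these libraries where they do the work, as an engineer would, in place of code of your own. Each camera call takes 0.05 s, during which the arm holds its last target. There are 200 camera calls.

## Task

The lint filter on the laundry counter is to be cleaned: first take the red out-of-service tag from its slotted holder and hang it by its hole on the hanger's peg, letting go of it. Then open the filter's blue cap, a part-turn cap that may be left- or right-handed and looks the same either way: turn it by its orange bar, try one way and, if it stops, the other, without forcing it, and once it is loose lift it well clear, about 10 cm above the filter. Finish holding the cap there, still and level, in the gripper, and leave the other things on the counter where they are.

Things in the scene. Friction and masses are not known exactly. Their poses are not given: they have to be found in the camera images.
- tag: Red plastic plate tag with a white stripe, 10 mm thick (x), 60 wide (y), 110 tall (z), 80 g. Origin at the centre of its lower edge, z up. Starts upright in the holder's slot, top 116 mm above the counter. A square 24 x 24 mm hole goes through it 60 to 84 mm above its lower edge; pinch the solid top 26 mm from above, across its thickness.
- tag_hole (a point): Centre of the tag's hole, 72 mm above its lower edge and 38 mm below its top; the hole runs along the tag's x.
- holder: Fixed grey slotted holder for the tag, 60 x 90 mm, 40 mm high, origin under its centre on the counter. The slot is 13 mm wide (x), 66 mm long (y), and its floor is 6 mm above the counter; the tag is drawn straight up out of it.
- hanger: Fixed stand; origin on the counter straight below the middle of the peg, z up. Column 16 mm in diameter, 174 mm high, at +45 mm along its x. From it a level steel peg of 8 mm diameter, axis 160 mm above the counter, points along -x and ends at x = -45 mm in a yellow ball of 14 mm diameter. Foot 130 x 80 mm, 10 mm high.
- peg_mid (a point): Middle of the peg, on its axis; same axes as the hanger. The tag's hole goes over the ball from the hanger's -x side; the tag then hangs on the peg between ball and column.
- canister: Fixed lint filter canister: grey drum of 112 mm diameter, 70 mm high, white neck of 92 mm diameter up to 100 mm, two brass ports at the sides, z up. Origin on the counter under its centre. Its x axis is within 0.06 rad of the cap's x axis at the start.
- cap: Loose blue round cap on the canister's neck: disc 80 mm in diameter, 14 mm thick, 120 g. Origin at the centre of the disc's underside, 100 mm above the counter when seated, z up. Orange grip bar on top, 16 mm wide (cap y), 62 mm long (cap x), 14 to 40 mm above the origin. Hidden stem and lugs reach 20 mm below the origin.
- cap_bar (a point): Middle of the grip bar, 27 mm above the cap's origin. Starts locked (2 mm of play upwards). One way (differs, not visible) it meets a hard stop after 0.05 to 0.3 rad; the other way it turns freely (under 0.2 Nm), is loose from 0.75 rad past its start, has an end stop at about 1.1 rad and lifts straight up in between (0.9 is the middle). It does not rise while turning.
- detergent: Bystander: orange detergent bottle with blue cap, 84 mm in diameter, 210 mm tall, origin under its centre.
- soap: Bystander: orange soap carton, 60 x 100 x 40 mm, origin under its centre.
- jar: Bystander: green jar with white cap, 70 mm in diameter, 90 mm tall, origin under its centre.
- scoop: Bystander: blue measuring cup, 64 mm in diameter, 60 mm tall, origin under its centre.
- spray: Bystander: white bottle with red cap, 60 mm in diameter, 170 mm tall, origin under its centre.
- brush: Bystander: wooden-handled brush lying flat on the counter along its x, 200 mm long, at the left edge of the work area.
There are look-alikes about, which are no part of the job. Leave any purple or turquoise look-alike of the hanger alone. Of the things that look like the tag, the smaller one is meant.

How it is judged:
By the outcome, as a careful person would: the job done as asked, in the order asked, and still so for the second after the job is handed in, while the arm keeps its last pose, push and grip.
It also fails if it takes over 64 s, if anything falls off the work surface, if the arm or the gripper's body presses on something with over 40 N, if the wrist force passes 120 N, or if a joint passes its speed limit or range.

## Working session

There is one attempt and no reset: what is moved stays moved. The work goes in short steps, Python scripts to look and compute and a tool call to move; the robot and the scene stay as the last step left them, time stands still between calls to the robot, and variables do not carry over. Pictures are saved under pics/ and viewed, at most 10 in all, crops included, and the job is handed in when it is done.

Besides the shell and the picture viewer there is one more tool, called by a JSON object that holds its "method" and its "body". carry_out: Moves the arm, as the interface text tells. Its arguments: {"type":"object","properties":{"targets":{"type":"array","items":{"type":"object","properties":{"rx":{"type":"number"},"ry":{"type":"number"},"rz":{"type":"number"},"dx":{"type":"number"},"dy":{"type":"number"},"dz":{"type":"number"},"grip":{"type":"number"}}}},"grip_force":{"type":"number"}},"required":["targets"]}

```bash
mkdir -p pics; ls; cat > h.py <<'E'
import numpy as np, cv2
from cell import bot
from scipy.spatial.transform import Rotation as R
def snap(name,fn=None):
    s=bot.observe(); c=bot.camera(name)
    if name=='wrist':
        T=np.eye(4);T[:3,:3]=R.from_euler('xyz',s['tcp_rot']).as_matrix();T[:3,3]=s['tool_pos']
        c['c2w']=T@c['T_tool_cam']
    else: c['c2w']=np.linalg.inv(c['world_to_cam'])
    c['K']=np.array([[c['fx'],0,c['cx']],[0,c['fy'],c['cy']],[0,0,1.]])
    np.save('last_'+name+'.npy',c,allow_pickle=True)
    if fn: cv2.imwrite('pics/'+fn,c['color'][:,:,::-1])
    return c
def load(name): return np.load('last_'+name+'.npy',allow_pickle=True).item()
def ray(c,u,v):
    p=cv2.undistortPoints(np.array([[[u,v]]],float),c['K'],np.array(c['distortion'],float))[0,0]
    return np.array([p[0],p[1],1.])
def atz(c,u,v,z):
    d=c['c2w'][:3,:3]@ray(c,u,v);o=c['c2w'][:3,3]
    return o+d*(z-o[2])/d[2]
def cloud(c):
    h,w=c['range_z'].shape
    g=np.stack(np.meshgrid(np.arange(w),np.arange(h)),-1).reshape(-1,1,2).astype(float)
    p=cv2.undistortPoints(g,c['K'],np.array(c['distortion'],float)).reshape(h,w,2)
    z=c['range_z'][...,None]
    P=np.concatenate([p*z,z],-1)
    P=P@c['c2w'][:3,:3].T+c['c2w'][:3,3]
    P[c['range_z']==0]=np.nan
    return P
E
python3 - <<'E'
from h import *
print(bot.observe())
for n in ('scene','side'):
    c=snap(n,n+'0.png'); print(n,c['c2w'].round(3),c['fx'])
E
```

```text
pics
{'clock': 0.0, 'joints': array([-1.38437072e+00,  3.13459561e-01,  1.49847416e+00,  1.31481268e-05,
        1.33097575e+00, -2.23378495e-01]), 'dq': array([-1.61558429e-03, -1.36754931e-04, -3.54303066e-05, -9.38359719e-06,
        1.42496890e-03,  4.70514166e-05]), 'tau': array([-1.25930968e-03, -4.12275445e+01, -2.59738111e+01, -3.14544914e-04,
        4.20086624e-03, -4.14848913e-06]), 'tool_pos': array([ 0.20911967, -0.4812177 ,  0.19621625]), 'tcp_rot': array([-3.14031138e+00, -3.04158251e-04,  4.09800772e-01]), 'ft_force': array([0.06967208, 0.05998768, 0.35219536]), 'wrist_torque': array([-0.04478192, -0.04241738,  0.01431276]), 'finger_force': 0.0, 'finger_gap': 0.9990034197112905}
scene [[ 0.633  0.587 -0.504  1.206]
 [ 0.774 -0.471  0.423 -0.487]
 [ 0.011 -0.658 -0.753  1.071]
 [ 0.     0.     0.     1.   ]] 394.9358354834518
side [[-0.998  0.03  -0.062  0.657]
 [ 0.066  0.673 -0.736  1.369]
 [ 0.02  -0.739 -0.674  1.321]
 [ 0.     0.     0.     1.   ]] 492.7000047195496
```

View pics/scene0.png

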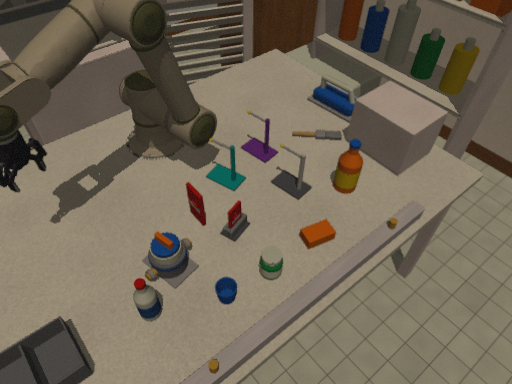

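View pics/side0.png

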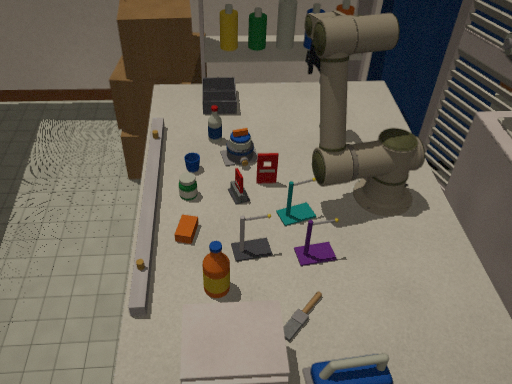

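The scene has two tag-like plates: a larger one standing free at scene (196,203) and a smaller one in the grey slotted holder at (235,215). The smaller one is the one meant. There are three hangers: grey at (291,180), which is meant, and the turquoise (226,176) and purple (259,148) look-alikes. The cap with the orange bar is at (166,243). I'll confirm these in an enlarged crop.

```bash
python3 - <<'E'
from h import *
c=load('scene'); im=c['color'][130:290,130:320,::-1]
cv2.imwrite('pics/crop1.png',cv2.resize(im,None,fx=3.7,fy=3.7,interpolation=cv2.INTER_CUBIC))
c=load('side'); im=c['color'][110:270,165:355,::-1]
cv2.imwrite('pics/crop2.png',cv2.resize(im,None,fx=3.7,fy=3.7,interpolation=cv2.INTER_CUBIC))
for n in ('scene','side'):
    c=load(n);P=cloud(c);hsv=cv2.cvtColor(c['color'],cv2.COLOR_RGB2HSV)
    H,S,V=[hsv[...,i].astype(int) for i in range(3)]
    z=P[...,2]
    print(n,'table z',np.nanmedian(z[(P[...,0]>.3)&(P[...,0]<.6)&(abs(P[...,1])<.3)]))
    inw=(P[...,0]>.2)&(P[...,0]<.9)&(abs(P[...,1])<.6)&(z>.02)&(z<.25)
    for nm,m in (('red',((H<5)|(H>174))&(S>150)&(V>70)),('orange',(H>=5)&(H<14)&(S>150)&(V>90)),('yellow',(H>20)&(H<34)&(S>120)&(V>100)),('blue',(H>100)&(H<118)&(S>130)&(V>50))):
        k,l,st,ce=cv2.connectedComponentsWithStats((m&inw).astype(np.uint8))
        for i in range(1,k):
            if st[i,4]>5:
                Q=P[l==i];print(nm,ce[i].round(0),st[i,4],'med',np.median(Q,0).round(3),'min',Q.min(0).round(3),'max',Q.max(0).round(3))
E
```

```text
scene table z 0.00464061473254751
red [196. 201.] 284 med [ 0.467 -0.102  0.108] min [ 0.412 -0.106  0.022] max [ 0.489 -0.092  0.151]
red [234. 212.] 150 med [ 0.565 -0.029  0.096] min [ 0.553 -0.055  0.041] max [0.576 0.003 0.123]
red [139. 284.] 95 med [ 0.649 -0.392  0.169] min [ 0.634 -0.404  0.16 ] max [ 0.661 -0.378  0.173]
orange [351. 162.] 418 med [0.674 0.387 0.144] min [0.627 0.363 0.102] max [0.7   0.434 0.19 ]
orange [318. 232.] 540 med [0.766 0.155 0.041] min [0.723 0.105 0.02 ] max [0.8   0.213 0.049]
orange [163. 239.] 122 med [ 0.546 -0.269  0.139] min [ 0.514 -0.281  0.113] max [ 0.576 -0.254  0.145]
yellow [249. 112.] 9 med [0.263 0.274 0.165] min [0.261 0.27  0.158] max [0.269 0.28  0.169]
yellow [211. 139.] 11 med [0.304 0.072 0.166] min [0.298 0.067 0.159] max [0.307 0.078 0.17 ]
yellow [282. 145.] 8 med [0.481 0.244 0.165] min [0.476 0.24  0.161] max [0.486 0.248 0.169]
yellow [349. 181.] 176 med [0.69  0.382 0.066] min [0.67  0.366 0.031] max [0.7   0.426 0.1  ]
blue [355. 144.] 84 med [0.662 0.4   0.21 ] min [0.645 0.387 0.198] max [0.676 0.423 0.215]
blue [
[... 1090 characters left out ...]
4 0.111] max [0.697 0.451 0.187]
orange [226. 257.] 17 med [0.626 0.402 0.144] min [0.62  0.389 0.133] max [0.641 0.411 0.161]
yellow [314. 179.] 7 med [0.3   0.076 0.162] min [0.297 0.068 0.158] max [0.304 0.078 0.166]
yellow [269. 216.] 10 med [0.479 0.251 0.163] min [0.476 0.245 0.158] max [0.483 0.253 0.169]
yellow [336. 220.] 9 med [0.262 0.277 0.162] min [0.26 0.27 0.16] max [0.265 0.283 0.167]
blue [240. 138.] 115 med [ 0.545 -0.242  0.112] min [ 0.505 -0.282  0.099] max [ 0.585 -0.221  0.121]
blue [192. 160.] 189 med [ 0.743 -0.196  0.045] min [ 0.713 -0.231  0.02 ] max [ 0.77  -0.158  0.067]
blue [215. 246.] 112 med [0.658 0.412 0.209] min [0.641 0.39  0.198] max [0.673 0.428 0.214]
```

View pics/crop1.png

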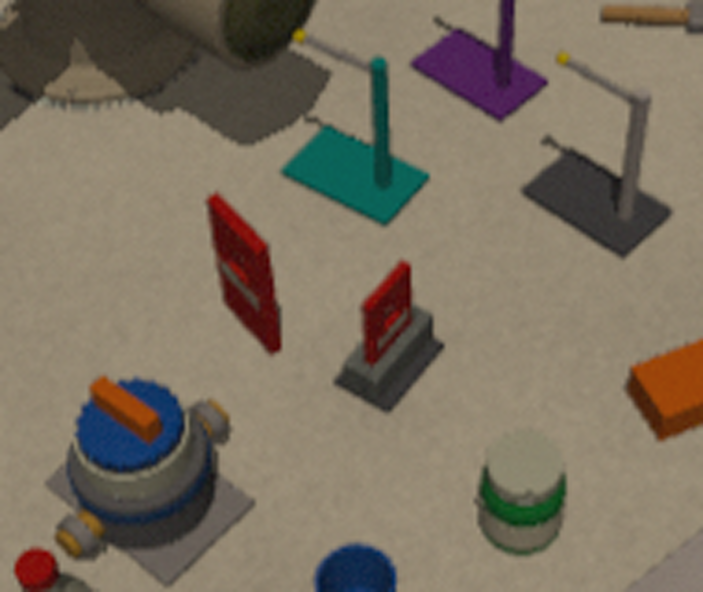

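View pics/crop2.png

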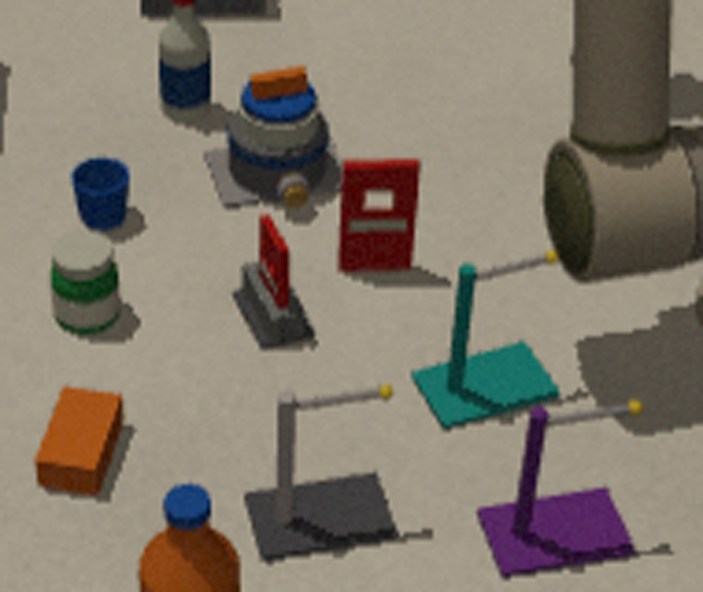

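Confirmed: the small plate is in the grey holder, at crop1 (388,310). The plate at crop1 (243,275) is larger and free-standing. The grey hanger's ball is at crop1 (562,58) and its column top at (640,99). The bar runs from (98,388) to (152,428).

```bash
python3 - <<'E'
from h import *
def cr(c,n,x,y,z):
    o=(130,130) if n=='scene' else (165,110)
    return atz(c,o[0]+(x+.5)/3.7-.5,o[1]+(y+.5)/3.7-.5,z)[:2].round(4)
for n,ball,col in (('scene',(562,58),(640,97)),('side',(386,391),(287,398))):
    c=load(n);P=cloud(c);hsv=cv2.cvtColor(c['color'],cv2.COLOR_RGB2HSV)
    H,S,V=[hsv[...,i].astype(int) for i in range(3)]
    print(n,'ball',cr(c,n,*ball,.16),'col',cr(c,n,*col,.174))
    for nm,m,bx in (('tag',((H<5)|(H>174))&(S>150)&(V>70),(.54,.6,-.07,.03,.05,.13)),('bar',(H>=5)&(H<14)&(S>150)&(V>90),(.5,.6,-.3,-.22,.12,.15)),('capdisc',(H>100)&(H<118)&(S>130)&(V>50),(.49,.6,-.32,-.2,.105,.125)),('foot',(S<60)&(V<90),(.4,.65,.15,.35,.0,.03)),('column',(S<80),(.4,.65,.15,.35,.05,.15)),('pegz',(S<200),(.4,.65,.15,.35,.152,.18))):
        b=bx;Q=P[m&(P[...,0]>b[0])&(P[...,0]<b[1])&(P[...,1]>b[2])&(P[...,1]<b[3])&(P[...,2]>b[4])&(P[...,2]<b[5])]
        if len(Q)<4: continue
        e=Q[:,:2]-Q[:,:2].mean(0); w,v=np.linalg.eigh(e.T@e)
        print(nm,len(Q),Q.mean(0).round(4),'axis deg',np.degrees(np.arctan2(v[1,1],v[0,1])).round(1),'ext',np.ptp(e@v[:,1]).round(3),'mid',((Q.min(0)+Q.max(0))/2).round(3))
c=load('scene'); print('tagtop scene',cr(c,'scene',408,265,.116),cr(c,'scene',365,306,.116))
E
```

```text
scene ball [0.4768 0.2471] col [0.5706 0.2555]
tag 144 [ 0.565  -0.028   0.0932] axis deg 107.2 ext 0.06 mid [ 0.565 -0.026  0.087]
bar 121 [ 0.5472 -0.2683  0.1384] axis deg -167.5 ext 0.062 mid [ 0.545 -0.267  0.136]
capdisc 346 [ 0.553  -0.2711  0.1132] axis deg 87.6 ext 0.08 mid [ 0.547 -0.267  0.112]
foot 563 [0.5365 0.2492 0.0118] axis deg -174.8 ext 0.163 mid [0.519 0.255 0.015]
column 93 [0.5707 0.2558 0.1034] axis deg -136.8 ext 0.016 mid [0.57  0.259 0.1  ]
pegz 91 [0.5377 0.2532 0.1656] axis deg -171.7 ext 0.104 mid [0.525 0.254 0.165]
side ball [0.4787 0.2452] col [0.5683 0.2632]
tag 96 [ 0.5618 -0.0162  0.092 ] axis deg 108.3 ext 0.065 mid [ 0.563 -0.017  0.084]
bar 32 [ 0.5444 -0.2607  0.1382] axis deg -166.7 ext 0.061 mid [ 0.544 -0.258  0.135]
capdisc 107 [ 0.5445 -0.2434  0.1123] axis deg -178.7 ext 0.078 mid [ 0.545 -0.25   0.113]
foot 666 [0.5326 0.261  0.0095] axis deg -169.5 ext 0.16 mid [0.519 0.259 0.015]
column 90 [0.5688 0.2673 0.105 ] axis deg -171.9 ext 0.016 mid [0.568 0.268 0.099]
pegz 103 [0.5338 0.2581 0.1631] axis deg -169.6 ext 0.1 mid [0.526 0.259 0.164]
tagtop scene [0.5568 0.0015] [ 0.5698 -0.0542]
```

```bash
cat >> h.py <<'E'
def pose():
    s=bot.observe(); return np.array(s['tool_pos']),R.from_euler('xyz',s['tcp_rot'])
def down(yaw): return R.from_euler('xyz',[np.pi,0,np.radians(yaw)])
def plan(p1,R1,n,grip,start=None):
    p,r=start or pose(); p1=np.array(p1,float); p0,r0=p,r; rv=(r0.inv()*R1).as_rotvec(); rows=[]
    for k in range(1,n+1):
        f=k/n; pt=p0+f*(p1-p0); rt=r0*R.from_rotvec(f*rv)
        d=(r.inv().apply(pt-p)/.05).round(2); w=((r.inv()*rt).as_rotvec()/np.radians(8)).round(2)
        q={a:float(x) for a,x in zip(('dx','dy','dz','rx','ry','rz'),(*d,*w)) if x}
        q['grip']=grip; rows.append(q)
        p=p+r.apply(d*.05); r=r*R.from_rotvec(w*np.radians(8))
    for i in range(0,n,8): print(str(rows[i:i+8]).replace("'",'"').replace(' ',''))
    print('end',p.round(4),r.as_euler('xyz').round(3)); return p,r
E
python3 - <<'E'
from h import *
c=snap('wrist'); print(c['T_tool_cam'].round(3),c['fx'])
plan([.563,-.024,.25],down(107.5),16,0)
E
```

```text
[[ 0.001 -0.963 -0.269  0.068]
 [ 1.     0.001 -0.    -0.   ]
 [ 0.    -0.269  0.963 -0.176]
 [ 0.     0.     0.     1.   ]] 284.4824598738863
[{"dx":0.63,"dy":-0.35,"dz":-0.07,"rz":-0.66,"grip":0},{"dx":0.67,"dy":-0.29,"dz":-0.06,"rz":-0.65,"grip":0},{"dx":0.68,"dy":-0.22,"dz":-0.07,"rz":-0.66,"grip":0},{"dx":0.71,"dy":-0.17,"dz":-0.07,"rz":-0.66,"grip":0},{"dx":0.71,"dy":-0.09,"dz":-0.06,"rz":-0.65,"grip":0},{"dx":0.73,"dy":-0.04,"dz":-0.07,"rz":-0.66,"grip":0},{"dx":0.72,"dy":0.04,"dz":-0.07,"rz":-0.65,"grip":0},{"dx":0.71,"dy":0.1,"dz":-0.06,"rz":-0.66,"grip":0}]
[{"dx":0.71,"dy":0.16,"dz":-0.07,"rz":-0.66,"grip":0},{"dx":0.68,"dy":0.23,"dz":-0.07,"rz":-0.65,"grip":0},{"dx":0.66,"dy":0.29,"dz":-0.06,"rz":-0.66,"grip":0},{"dx":0.64,"dy":0.35,"dz":-0.07,"rz":-0.66,"grip":0},{"dx":0.59,"dy":0.41,"dz":-0.07,"ry":-0.01,"rz":-0.65,"grip":0},{"dx":0.56,"dy":0.46,"dz":-0.06,"rz":-0.66,"grip":0},{"dx":0.52,"dy":0.51,"dz":-0.07,"rz":-0.66,"grip":0},{"dx":0.46,"dy":0.55,"dz":-0.07,"rz":-0.65,"grip":0}]
end [ 0.563  -0.024   0.2501] [-3.141  0.     1.876]
```

{"method": "carry_out", "body": {"targets": [{"dx":0.63,"dy":-0.35,"dz":-0.07,"rz":-0.66,"grip":0},{"dx":0.67,"dy":-0.29,"dz":-0.06,"rz":-0.65,"grip":0},{"dx":0.68,"dy":-0.22,"dz":-0.07,"rz":-0.66,"grip":0},{"dx":0.71,"dy":-0.17,"dz":-0.07,"rz":-0.66,"grip":0},{"dx":0.71,"dy":-0.09,"dz":-0.06,"rz":-0.65,"grip":0},{"dx":0.73,"dy":-0.04,"dz":-0.07,"rz":-0.66,"grip":0},{"dx":0.72,"dy":0.04,"dz":-0.07,"rz":-0.65,"grip":0},{"dx":0.71,"dy":0.1,"dz":-0.06,"rz":-0.66,"grip":0}]}}

```text
$.targets[0]: bad value
```

{"method": "carry_out", "body": {"targets": [{"dx":0.71,"dy":0.16,"dz":-0.07,"rz":-0.66,"grip":0},{"dx":0.68,"dy":0.23,"dz":-0.07,"rz":-0.65,"grip":0},{"dx":0.66,"dy":0.29,"dz":-0.06,"rz":-0.66,"grip":0},{"dx":0.64,"dy":0.35,"dz":-0.07,"rz":-0.66,"grip":0},{"dx":0.59,"dy":0.41,"dz":-0.07,"rz":-0.65,"grip":0},{"dx":0.56,"dy":0.46,"dz":-0.06,"rz":-0.66,"grip":0},{"dx":0.52,"dy":0.51,"dz":-0.07,"rz":-0.66,"grip":0},{"dx":0.46,"dy":0.55,"dz":-0.07,"rz":-0.65,"grip":0}]}}

```text
$.targets[0]: bad value
```

```bash
python3 - <<'E'
from h import *
s=bot.observe();print(s['clock'],s['tool_pos'],s['tcp_rot'],s['dq'].round(3))
c=snap('wrist','w1.png'); 
P=cloud(c);hsv=cv2.cvtColor(c['color'],cv2.COLOR_RGB2HSV);H,S,V=[hsv[...,i].astype(int) for i in range(3)]
m=((H<5)|(H>174))&(S>130)&(abs(P[...,0]-.56)<.06)&(abs(P[...,1]+.02)<.06)&(P[...,2]>.108)
Q=P[m];e=Q[:,:2]-Q[:,:2].mean(0); w,v=np.linalg.eigh(e.T@e);a=e@v
print(len(Q),Q.mean(0),Q.min(0),Q.max(0),np.degrees(np.arctan2(v[1,1],v[0,1])),np.ptp(a,0))
E
```

```text
0.15 [ 0.20911937 -0.48133966  0.19640755] [-3.14074289e+00 -1.67597900e-04  4.09761332e-01] [ 0.002 -0.003 -0.002  0.001 -0.002 -0.001]<stdin>:6: RuntimeWarning: Mean of empty slice.
  ret = um.true_divide(
<stdin>:7: RuntimeWarning: Mean of empty slice.
Traceback (most recent call last):
ValueError: zero-size array to reduction operation minimum which has no identity
```

View pics/w1.png

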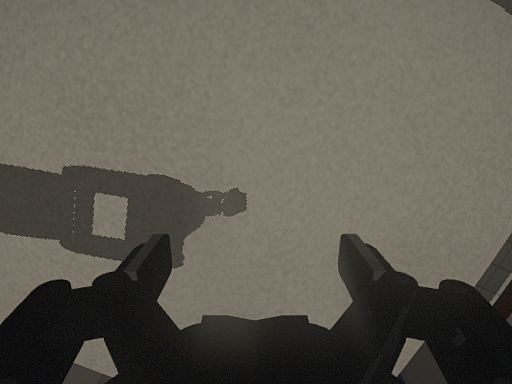

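The arm hasn't moved. The picture shows the open fingers, tips near (165,240) and (348,240), over bare counter. The rows were refused, so I'll give all seven numbers in each row.

{"method": "carry_out", "body": {"targets": [{"dx":0.63,"dy":-0.35,"dz":-0.07,"rx":0,"ry":0,"rz":-0.66,"grip":0},{"dx":0.67,"dy":-0.29,"dz":-0.06,"rx":0,"ry":0,"rz":-0.65,"grip":0},{"dx":0.68,"dy":-0.22,"dz":-0.07,"rx":0,"ry":0,"rz":-0.66,"grip":0},{"dx":0.71,"dy":-0.17,"dz":-0.07,"rx":0,"ry":0,"rz":-0.66,"grip":0},{"dx":0.71,"dy":-0.09,"dz":-0.06,"rx":0,"ry":0,"rz":-0.65,"grip":0},{"dx":0.73,"dy":-0.04,"dz":-0.07,"rx":0,"ry":0,"rz":-0.66,"grip":0},{"dx":0.72,"dy":0.04,"dz":-0.07,"rx":0,"ry":0,"rz":-0.65,"grip":0},{"dx":0.71,"dy":0.1,"dz":-0.06,"rx":0,"ry":0,"rz":-0.66,"grip":0}], "grip_force": 40}}

```text
clock: 1.2
tool_pos: [0.3867, -0.252, 0.2234]
tcp_rot: [-3.142, -0.0, 1.146]
ft_force: [0.7, 0.2, -0.4]
finger_gap: 1.001
finger_force: 0.0
```

{"method": "carry_out", "body": {"targets": [{"dx":0.71,"dy":0.16,"dz":-0.07,"rx":0,"ry":0,"rz":-0.66,"grip":0},{"dx":0.68,"dy":0.23,"dz":-0.07,"rx":0,"ry":0,"rz":-0.65,"grip":0},{"dx":0.66,"dy":0.29,"dz":-0.06,"rx":0,"ry":0,"rz":-0.66,"grip":0},{"dx":0.64,"dy":0.35,"dz":-0.07,"rx":0,"ry":0,"rz":-0.66,"grip":0},{"dx":0.59,"dy":0.41,"dz":-0.07,"rx":0,"ry":0,"rz":-0.65,"grip":0},{"dx":0.56,"dy":0.46,"dz":-0.06,"rx":0,"ry":0,"rz":-0.66,"grip":0},{"dx":0.52,"dy":0.51,"dz":-0.07,"rx":0,"ry":0,"rz":-0.66,"grip":0},{"dx":0.46,"dy":0.55,"dz":-0.07,"rx":0,"ry":0,"rz":-0.65,"grip":0}]}}

```text
clock: 2.2
tool_pos: [0.5635, -0.0231, 0.2502]
tcp_rot: [-3.141, -0.0, 1.879]
ft_force: [0.1, -0.0, 0.2]
finger_gap: 1.004
finger_force: 0.0
```

```bash
sed -i 's/ if x}/}/' h.py; python3 - <<'E'
from h import *
s=bot.observe();print(s['clock'],s['tool_pos'],s['tcp_rot'],s['dq'].round(3))
snap('wrist');s=bot.observe();print(s['tool_pos'],s['tcp_rot']); snap('wrist');c=snap('wrist','w2.png'); 
P=cloud(c);hsv=cv2.cvtColor(c['color'],cv2.COLOR_RGB2HSV);H,S,V=[hsv[...,i].astype(int) for i in range(3)]
red=((H<5)|(H>174))&(S>130)&(abs(P[...,0]-.56)<.06)&(abs(P[...,1]+.02)<.06)
for lo in (.105,.11):
    Q=P[red&(P[...,2]>lo)]
    if len(Q)<5: continue
    e=Q[:,:2]-Q[:,:2].mean(0); w,v=np.linalg.eigh(e.T@e);a=e@v
    print(len(Q),Q.mean(0).round(4),((a.min(0)+a.max(0))/2@v.T+Q[:,:2].mean(0)).round(4),np.degrees(np.arctan2(v[1,1],v[0,1])),np.ptp(a,0).round(4),Q[:,2].max())
E
```

```text
2.2 [ 0.56354526 -0.02313604  0.2502395 ] [-3.14130268e+00 -1.44255010e-04  1.87887391e+00] [ 0.489  0.361 -0.571 -0.001  0.206 -0.233]
[ 0.56518307 -0.02017268  0.2503267 ] [ 3.14028603e+00 -1.13934565e-03  1.88508971e+00]
414 [ 0.5613 -0.0256  0.119 ] [ 0.5515 -0.0296] 107.68048921441887 [0.0981 0.058 ] 0.3860555571468384
414 [ 0.5613 -0.0256  0.119 ] [ 0.5515 -0.0296] 107.68048921441887 [0.0981 0.058 ] 0.3860555571468384
```

View pics/w2.png

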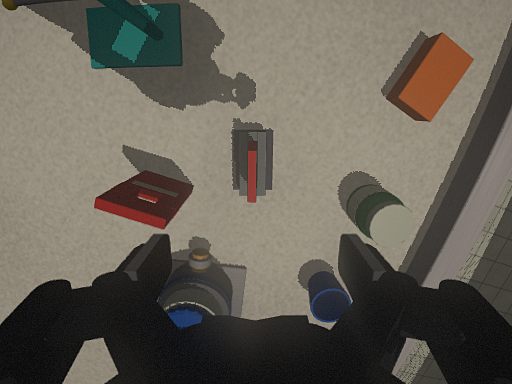

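The wrist view shows the tag's top edge as a red strip from (252,140) to (252,202), in line with the tool. The big tag is at (145,198) and the cap at (185,320).

```bash
python3 - <<'E'
from h import *
c=load('wrist');P=cloud(c);hsv=cv2.cvtColor(c['color'],cv2.COLOR_RGB2HSV);H,S,V=[hsv[...,i].astype(int) for i in range(3)]
k=np.zeros(H.shape,bool);k[130:210,235:275]=1
vs,us=np.nonzero(k&((H<5)|(H>174))&(S>130))
print(us.min(),us.max(),vs.min(),vs.max())
for v in range(140,204,8): print(v,us[vs==v].min(),us[vs==v].max(),end=' | ')
t=np.array([atz(c,252.3,141,.116),atz(c,252.3,201,.116)]);print(t,np.degrees(np.arctan2(*(t[0]-t[1])[1::-1])))
Q=P[k&((H<5)|(H>174))&(S>130)&(abs(P[...,2]-.117)<.01)];e=Q[:,:2]-Q[:,:2].mean(0); w,v=np.linalg.eigh(e.T@e);a=e@v
print(len(Q),((a.min(0)+a.max(0))/2@v.T+Q[:,:2].mean(0)).round(4),Q.mean(0),np.degrees(np.arctan2(v[1,1],v[0,1])),np.ptp(a,0).round(4),Q[:,2].max())
print(bot.observe()['tool_pos'])
plan([.5613,-.0256,.094],down(107.6),8,0)
E
```

```text
248 255 151 201Traceback (most recent call last):
  File "<stdin>", line 6, in <module>
    return umr_minimum(a, axis, None, out, keepdims, initial, where)
ValueError: zero-size array to reduction operation minimum which has no identity
```

```bash
python3 - <<'E'
from h import *
c=load('wrist');P=cloud(c);hsv=cv2.cvtColor(c['color'],cv2.COLOR_RGB2HSV);H,S,V=[hsv[...,i].astype(int) for i in range(3)]
k=np.zeros(H.shape,bool);k[130:210,235:275]=1
k&=((H<9)|(H>172))&(S>110)
vs,us=np.nonzero(k)
for v in range(140,204,8): print(v,us[vs==v],end=' | ')
t=np.array([atz(c,251.5,141,.116),atz(c,252,201,.116)]);print(t,np.degrees(np.arctan2(*(t[0]-t[1])[1::-1])))
Q=P[k&(abs(P[...,2]-.117)<.01)];e=Q[:,:2]-Q[:,:2].mean(0); w,v=np.linalg.eigh(e.T@e);a=e@v
print(len(Q),((a.min(0)+a.max(0))/2@v.T+Q[:,:2].mean(0)).round(4),Q.mean(0),np.degrees(np.arctan2(v[1,1],v[0,1])),np.ptp(a,0).round(4),Q[:,2].max())
print(bot.observe()['tool_pos'],bot.observe()['tcp_rot'])
plan([.5613,-.0256,.094],down(107.6),8,0)
E
```

```text
140 [] | 148 [] | 156 [248 249 250 251 252 253 254 255] | 164 [248 249 250 251 252 253 254 255] | 172 [248 249 250 251 252 253 254 255] | 180 [248 249 250 251 252 253 254 255] | 188 [248 249 250 251 252 253 254 255] | 196 [248 249 250 251 252 253 254 255] | [[ 0.54959581  0.01160342  0.116     ]
 [ 0.57080702 -0.05325361  0.116     ]] 108.11010537463808
410 [ 0.5615 -0.026 ] [ 0.56144631 -0.02570509  0.11523977] 107.6271275523659 [0.008  0.0587] 0.11734762636703205
[ 0.56331989 -0.02316004  0.24984073] [-3.14105116e+00 -3.15615635e-04  1.87777220e+00]
[{"dx":-0.0,"dy":-0.01,"dz":0.39,"rx":-0.0,"ry":-0.0,"rz":-0.0,"grip":0},{"dx":-0.01,"dy":-0.0,"dz":0.39,"rx":-0.0,"ry":-0.0,"rz":-0.0,"grip":0},{"dx":-0.0,"dy":-0.01,"dz":0.39,"rx":-0.0,"ry":-0.0,"rz":-0.0,"grip":0},{"dx":-0.01,"dy":-0.01,"dz":0.39,"rx":-0.0,"ry":-0.0,"rz":-0.0,"grip":0},{"dx":-0.0,"dy":-0.0,"dz":0.39,"rx":-0.0,"ry":-0.0,"rz":-0.0,"grip":0},{"dx":-0.01,"dy":-0.01,"dz":0.39,"rx":-0.0,"ry":-0.0,"rz":-0.0,"grip":0},{"dx":-0.0,"dy":-0.01,"dz":0.39,"rx":-0.0,"ry":-0.0,"rz":-0.0,"grip":0},{"dx":-0.01,"dy":-0.0,"dz":0.39,"rx":-0.0,"ry":-0.0,"rz":-0.0,"grip":0}]
end [ 0.5614 -0.0258  0.0938] [-3.141 -0.     1.878]
```

{"method": "carry_out", "body": {"targets": [{"dx":-0.01,"dy":-0.01,"dz":0.45,"rx":0,"ry":0,"rz":0,"grip":0.3},{"dx":-0.01,"dy":-0.01,"dz":0.45,"rx":0,"ry":0,"rz":0,"grip":0.3},{"dx":0,"dy":-0.01,"dz":0.45,"rx":0,"ry":0,"rz":0,"grip":0.3},{"dx":-0.01,"dy":-0.01,"dz":0.45,"rx":0,"ry":0,"rz":0,"grip":0.3},{"dx":0,"dy":0,"dz":0.45,"rx":0,"ry":0,"rz":0,"grip":0.3},{"dx":-0.01,"dy":-0.01,"dz":0.45,"rx":0,"ry":0,"rz":0,"grip":0.3},{"dx":0,"dy":0,"dz":0.3,"rx":0,"ry":0,"rz":0,"grip":0.3},{"dx":0,"dy":0,"dz":0.12,"rx":0,"ry":0,"rz":0,"grip":0.3}]}}

```text
clock: 3.35
tool_pos: [0.5608, -0.0272, 0.0937]
tcp_rot: [-3.141, -0.0, 1.875]
ft_force: [-0.3, 0.1, 0.4]
finger_gap: 0.702
finger_force: 0.0
```

{"method": "carry_out", "body": {"targets": [{"dx":0,"dy":0,"dz":0,"rx":0,"ry":0,"rz":0,"grip":1},{"dx":0,"dy":0,"dz":0,"rx":0,"ry":0,"rz":0,"grip":1},{"dx":0,"dy":0,"dz":0,"rx":0,"ry":0,"rz":0,"grip":1},{"dx":0,"dy":0,"dz":0,"rx":0,"ry":0,"rz":0,"grip":1},{"dx":0,"dy":0,"dz":0,"rx":0,"ry":0,"rz":0,"grip":1},{"dx":0,"dy":0,"dz":0,"rx":0,"ry":0,"rz":0,"grip":1},{"dx":0,"dy":0,"dz":0,"rx":0,"ry":0,"rz":0,"grip":1},{"dx":0,"dy":0,"dz":0,"rx":0,"ry":0,"rz":0,"grip":1}], "grip_force": 60}}

```text
clock: 4.35
tool_pos: [0.5612, -0.0268, 0.0943]
tcp_rot: [3.142, -0.0, 1.876]
ft_force: [0.4, 0.3, -0.0]
finger_gap: 0.005
finger_force: 0.0
```

```bash
python3 - <<'E'
from h import *
print(bot.observe()['finger_gap'],bot.observe()['finger_force'])
a=snap('side');b=snap('scene')
f=lambda im:cv2.resize(im[:,:,::-1],None,fx=4,fy=4,interpolation=cv2.INTER_CUBIC)
cv2.imwrite('pics/c3.png',np.hstack([f(a['color'][110:230,190:290]),f(b['color'][130:250,190:290])]))
E
```

```text
0.004873953326733349 0.0
```

View pics/c3.png

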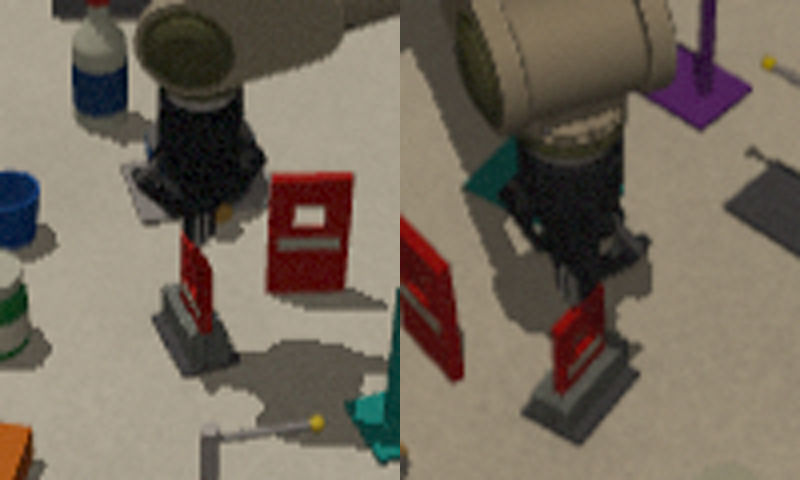

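The fingers closed at the tag's top without catching it: the tips are at side-crop (198,240) and the tag's top edge is just below. I'll measure the height of the tips.

```bash
python3 - <<'E'
from h import *
for n,b in (('side',(150,175,230,250)),('scene',(190,215,325,350))):
    c=load(n);P=cloud(c);V=c['color'].max(2)
    m=(V<60)&(abs(P[...,0]-.56)<.03)&(abs(P[...,1]+.027)<.03)&(P[...,2]>.06)&(P[...,2]<.2)
    Q=P[m];Q=Q[np.argsort(Q[:,2])];print(n,len(Q),Q[:12].round(4).tolist())
    hsv=cv2.cvtColor(c['color'],cv2.COLOR_RGB2HSV);H,S=hsv[...,0],hsv[...,1]
    r=((H<5)|(H>174))&(S>140)&(abs(P[...,0]-.56)<.03)&(abs(P[...,1]+.027)<.05)&(P[...,2]>.04)
    print('red',P[r].min(0),P[r].max(0),P[r].mean(0))
w=snap('wrist','w3.png')
s=bot.observe();print(s['ft_force'],s['wrist_torque'],s['joints'])
E
```

```text
side 135 [[0.5587, -0.003, 0.108], [0.558, -0.02, 0.1326], [0.5581, -0.0202, 0.1373], [0.5504, -0.0237, 0.1389], [0.5469, -0.0213, 0.1408], [0.5729, -0.0217, 0.1414], [0.5695, -0.0149, 0.1423], [0.566, -0.0122, 0.1444], [0.5469, -0.022, 0.1451], [0.5655, -0.0218, 0.146], [0.5584, -0.0157, 0.146], [0.5507, -0.0207, 0.1463]]
red [ 0.53712033 -0.05565253  0.04012767] [0.57485456 0.01067451 0.29138593] [ 0.56189391 -0.0147104   0.08775797]
scene 176 [[0.5577, 0.0002, 0.0636], [0.5548, 0.0027, 0.0744], [0.5604, -0.0058, 0.076], [0.5594, -0.0008, 0.0763], [0.5609, -0.006, 0.0818], [0.5584, -0.0041, 0.083], [0.56, -0.0093, 0.0835], [0.5581, 0.0003, 0.0845], [0.5578, -0.0035, 0.087], [0.5616, -0.0104, 0.091], [0.5591, -0.0004, 0.091], [0.5576, 0.0009, 0.0937]]
red [ 0.55150974 -0.05598172  0.04009016] [0.57557419 0.00384545 0.12215567] [ 0.56568586 -0.02957702  0.08931347]
[0.62020157 0.20931606 0.55354231] [ 0.00597051 -0.00963546 -0.02001948] [-2.56310583e-01  4.90019105e-01  1.52038462e+00  1.26674803e-05
  1.13118832e+00 -5.61424240e-01]
```

View pics/w3.png

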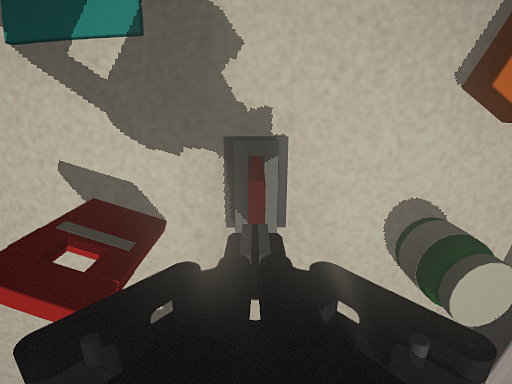

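The tips at (256,226) hide the near end of the tag's top edge, which is visible from (256,155) to (256,223). I'll check what the range image says about the fingertips.

```bash
python3 - <<'E'
from h import *
c=load('wrist');P=cloud(c);T=c['T_tool_cam'];W=c['c2w']
for v in (150,165,180,200,215,222,226,230,236,245,255,265): print(v,[P[v,u].round(3).tolist() for u in (247,256,265)], c['color'][v,256].tolist())
def proj(p):
    q=np.linalg.inv(W)@np.append(p,1);r,_=cv2.projectPoints(q[:3][None],np.zeros(3),np.zeros(3),c['K'],np.array(c['distortion']));return r.ravel().round(0)
d=np.array([np.cos(np.radians(107.6)),np.sin(np.radians(107.6)),0])
for z in (.116,):
  for k in (-.03,0,.03): print(k,proj(np.array([.5614,-.0257,z])+k*d))
s=bot.observe();print('tcp',proj(s['tool_pos']),proj(s['tool_pos']+[0,0,.019]),proj(s['tool_pos']+[0,0,.04]))
for n in ('side','scene'):
    c=load(n);q=c['world_to_cam']@np.append(s['tool_pos'],1);r,_=cv2.projectPoints(q[:3][None],np.zeros(3),np.zeros(3),c['K'],np.array(c['distortion']));r=r.ravel();print(n,r,(r-((190,110) if n=='side' else (190,130)))*4)
E
```

```text
150 [[0.544, 0.007, 0.039], [0.551, 0.009, 0.04], [0.558, 0.011, 0.039]] [67, 66, 62]
165 [[0.547, -0.005, 0.04], [0.553, 0.002, 0.067], [0.562, -0.001, 0.04]] [72, 46, 41]
180 [[0.551, -0.017, 0.039], [0.552, 0.002, 0.115], [0.566, -0.013, 0.039]] [73, 46, 43]
200 [[0.556, -0.034, 0.04], [0.556, -0.009, 0.116], [0.571, -0.03, 0.038]] [90, 54, 47]
215 [[0.56, -0.047, 0.04], [0.559, -0.017, 0.116], [0.575, -0.043, 0.039]] [88, 51, 48]
222 [[0.562, -0.053, 0.039], [0.56, -0.022, 0.115], [0.577, -0.049, 0.039]] [90, 49, 46]
226 [[0.554, -0.017, 0.136], [0.558, -0.016, 0.134], [0.563, -0.015, 0.135]] [51, 47, 44]
230 [[0.554, -0.017, 0.14], [0.558, -0.016, 0.14], [0.562, -0.015, 0.14]] [52, 50, 46]
236 [[0.554, -0.017, 0.147], [0.558, -0.016, 0.148], [0.562, -0.014, 0.148]] [55, 51, 46]
245 [[0.554, -0.017, 0.156], [0.558, -0.016, 0.156], [0.562, -0.015, 0.157]] [52, 49, 46]
255 [[0.554, -0.017, 0.166], [0.558, -0.016, 0.166], [0.561, -0.015, 0.166]] [49, 42, 38]
265 [[0.554, -0.016, 0.176], [0.56, -0.021, 0.164], [0.561, -0.014, 0.176]] [48, 43, 39]
-0.03 [256. 274.]
0 [256. 229.]
0.03 [256. 180.]
tcp [255. 217.] [255. 229.] [255. 245.]
side [238.91109452 176.56577392] [195.64437807 266.26309569]
scene [233.81530671 210.76669214] [175.26122686 323.06676855]
```

Wrist range puts the shut fingertips at z = 0.134, which is 40 mm above the reported TCP. Side range also finds nothing of the fingers below about 0.133. The "TCP at the very end of the fingers" statement therefore doesn't hold here, while x and y agree. From now on I'll use tip z = tool_pos z + 0.040. Next I'll reopen and go 40 mm lower.

{"method": "carry_out", "body": {"targets": [{"dx":0,"dy":0,"dz":0,"rx":0,"ry":0,"rz":0,"grip":0.5},{"dx":0,"dy":0,"dz":0,"rx":0,"ry":0,"rz":0,"grip":0.5},{"dx":0,"dy":0,"dz":0,"rx":0,"ry":0,"rz":0,"grip":0.5},{"dx":0,"dy":0,"dz":0.2,"rx":0,"ry":0,"rz":0,"grip":0.5},{"dx":0,"dy":0,"dz":0.2,"rx":0,"ry":0,"rz":0,"grip":0.5},{"dx":0,"dy":0,"dz":0.2,"rx":0,"ry":0,"rz":0,"grip":0.5},{"dx":0,"dy":0,"dz":0.2,"rx":0,"ry":0,"rz":0,"grip":0.5},{"dx":0,"dy":0,"dz":0,"rx":0,"ry":0,"rz":0,"grip":0.5}]}}

```text
clock: 5.5
tool_pos: [0.5607, -0.0267, 0.0533]
tcp_rot: [-3.14, -0.001, 1.876]
ft_force: [0.4, 0.1, 0.6]
finger_gap: 0.505
finger_force: 0.0
```

{"method": "carry_out", "body": {"targets": [{"dx":0,"dy":0,"dz":0,"rx":0,"ry":0,"rz":0,"grip":1},{"dx":0,"dy":0,"dz":0,"rx":0,"ry":0,"rz":0,"grip":1},{"dx":0,"dy":0,"dz":0,"rx":0,"ry":0,"rz":0,"grip":1},{"dx":0,"dy":0,"dz":0,"rx":0,"ry":0,"rz":0,"grip":1},{"dx":0,"dy":0,"dz":0,"rx":0,"ry":0,"rz":0,"grip":1},{"dx":0,"dy":0,"dz":0,"rx":0,"ry":0,"rz":0,"grip":1},{"dx":0,"dy":0,"dz":0,"rx":0,"ry":0,"rz":0,"grip":1},{"dx":0,"dy":0,"dz":0,"rx":0,"ry":0,"rz":0,"grip":1}]}}

```text
clock: 6.5
tool_pos: [0.5616, -0.0269, 0.0548]
tcp_rot: [3.141, 0.001, 1.876]
ft_force: [0.4, 0.5, 5.7]
finger_gap: 0.111
finger_force: 59.5
```

```bash
python3 - <<'E'
from h import *
p,r=pose();p[2]=.0545
a=plan(p+[0,0,.084],r,4,1,(p,r)); plan([.444,.2415,.1385],down(99),12,1,a)
E
```

```text
[{"dx":-0.0,"dy":0.0,"dz":-0.42,"rx":0.0,"ry":0.0,"rz":0.0,"grip":1},{"dx":-0.0,"dy":0.0,"dz":-0.42,"rx":0.0,"ry":0.0,"rz":0.0,"grip":1},{"dx":-0.0,"dy":0.0,"dz":-0.42,"rx":0.0,"ry":0.0,"rz":0.0,"grip":1},{"dx":-0.0,"dy":0.0,"dz":-0.42,"rx":0.0,"ry":0.0,"rz":0.0,"grip":1}]
end [ 0.5615 -0.0269  0.1385] [3.141e+00 1.000e-03 1.876e+00]
[{"dx":0.49,"dy":-0.05,"dz":-0.0,"rx":0.0,"ry":0.0,"rz":0.09,"grip":1},{"dx":0.48,"dy":-0.06,"dz":-0.0,"rx":0.0,"ry":0.0,"rz":0.09,"grip":1},{"dx":0.48,"dy":-0.07,"dz":-0.0,"rx":0.0,"ry":0.0,"rz":0.09,"grip":1},{"dx":0.49,"dy":-0.07,"dz":-0.0,"rx":0.0,"ry":0.0,"rz":0.08,"grip":1},{"dx":0.48,"dy":-0.07,"dz":-0.0,"rx":0.0,"ry":0.0,"rz":0.09,"grip":1},{"dx":0.48,"dy":-0.08,"dz":-0.0,"rx":0.0,"ry":0.0,"rz":0.09,"grip":1},{"dx":0.48,"dy":-0.09,"dz":-0.0,"rx":0.0,"ry":0.0,"rz":0.09,"grip":1},{"dx":0.48,"dy":-0.1,"dz":-0.0,"rx":0.01,"ry":0.0,"rz":0.09,"grip":1}]
[{"dx":0.48,"dy":-0.1,"dz":-0.0,"rx":-0.0,"ry":0.0,"rz":0.09,"grip":1},{"dx":0.48,"dy":-0.1,"dz":-0.0,"rx":-0.0,"ry":0.0,"rz":0.08,"grip":1},{"dx":0.47,"dy":-0.11,"dz":-0.0,"rx":-0.0,"ry":0.0,"rz":0.09,"grip":1},{"dx":0.47,"dy":-0.12,"dz":-0.0,"rx":-0.0,"ry":0.0,"rz":0.09,"grip":1}]
end [0.4442 0.2413 0.1383] [-3.141e+00  1.000e-03  1.728e+00]
```

{"method": "carry_out", "body": {"targets": [{"dx":0,"dy":0,"dz":-0.2,"rx":0,"ry":0,"rz":0,"grip":1},{"dx":0,"dy":0,"dz":-0.3,"rx":0,"ry":0,"rz":0,"grip":1},{"dx":0,"dy":0,"dz":-0.4,"rx":0,"ry":0,"rz":0,"grip":1},{"dx":0,"dy":0,"dz":-0.4,"rx":0,"ry":0,"rz":0,"grip":1},{"dx":0,"dy":0,"dz":-0.3,"rx":0,"ry":0,"rz":0,"grip":1},{"dx":0,"dy":0,"dz":-0.08,"rx":0,"ry":0,"rz":0,"grip":1},{"dx":0,"dy":0,"dz":0,"rx":0,"ry":0,"rz":0,"grip":1},{"dx":0,"dy":0,"dz":0,"rx":0,"ry":0,"rz":0,"grip":1}]}}

```text
clock: 7.5
tool_pos: [0.5608, -0.0268, 0.1376]
tcp_rot: [-3.14, -0.001, 1.876]
ft_force: [-0.1, -0.0, -1.1]
finger_gap: 0.107
finger_force: 58.8
```

{"method": "carry_out", "body": {"targets": [{"dx":0.49,"dy":-0.05,"dz":0,"rx":0,"ry":0,"rz":0.09,"grip":1},{"dx":0.48,"dy":-0.06,"dz":0,"rx":0,"ry":0,"rz":0.09,"grip":1},{"dx":0.48,"dy":-0.07,"dz":0,"rx":0,"ry":0,"rz":0.09,"grip":1},{"dx":0.49,"dy":-0.07,"dz":0,"rx":0,"ry":0,"rz":0.08,"grip":1},{"dx":0.48,"dy":-0.07,"dz":0,"rx":0,"ry":0,"rz":0.09,"grip":1},{"dx":0.48,"dy":-0.08,"dz":0,"rx":0,"ry":0,"rz":0.09,"grip":1},{"dx":0.48,"dy":-0.09,"dz":0,"rx":0,"ry":0,"rz":0.09,"grip":1},{"dx":0.48,"dy":-0.1,"dz":0,"rx":0,"ry":0,"rz":0.09,"grip":1}]}}

```text
clock: 8.5
tool_pos: [0.4821, 0.1527, 0.1378]
tcp_rot: [-3.141, -0.0, 1.776]
ft_force: [-1.0, 0.3, -0.6]
finger_gap: 0.105
finger_force: 58.8
```

{"method": "carry_out", "body": {"targets": [{"dx":0.48,"dy":-0.1,"dz":0,"rx":0,"ry":0,"rz":0.09,"grip":1},{"dx":0.48,"dy":-0.1,"dz":0,"rx":0,"ry":0,"rz":0.08,"grip":1},{"dx":0.47,"dy":-0.11,"dz":0,"rx":0,"ry":0,"rz":0.09,"grip":1},{"dx":0.47,"dy":-0.12,"dz":0,"rx":0,"ry":0,"rz":0.09,"grip":1},{"dx":0,"dy":0,"dz":0,"rx":0,"ry":0,"rz":0,"grip":1},{"dx":0,"dy":0,"dz":0,"rx":0,"ry":0,"rz":0,"grip":1},{"dx":0,"dy":0,"dz":0,"rx":0,"ry":0,"rz":0,"grip":1},{"dx":0,"dy":0,"dz":0,"rx":0,"ry":0,"rz":0,"grip":1}]}}

```text
clock: 9.5
tool_pos: [0.4441, 0.2409, 0.1383]
tcp_rot: [-3.142, 0.0, 1.727]
ft_force: [-0.7, 0.1, -1.3]
finger_gap: 0.106
finger_force: 58.8
```

```bash
python3 - <<'E'
from h import *
w=snap('wrist');a=snap('side');b=snap('scene');s=bot.observe()
f=lambda im,k:cv2.resize(im[:,:,::-1],None,fx=k,fy=k,interpolation=cv2.INTER_CUBIC)
top=np.hstack([f(a['color'][175:275,210:310],3),f(b['color'][100:200,230:330],3)])
cv2.imwrite('pics/c4.png',np.vstack([top,f(w['color'][120:320,106:406],1.0) if 0 else cv2.resize(w['color'][100:292,:,::-1],(600,225))]))
P=cloud(w);print(s['tool_pos'],s['tcp_rot'],s['finger_gap'])
np.save('P.npy',P)
m=(abs(P[...,2]-.163)<.006)&(P[...,0]>.45)&(P[...,0]<.6)&(abs(P[...,1]-.25)<.06)
vs,us=np.nonzero(m);print(len(us),us.min(),us.max(),vs.min(),vs.max())
Q=P[m]
for x in np.arange(.465,.575,.01):
    q=Q[abs(Q[:,0]-x)<.005]
    if len(q): print(round(x,3),len(q),np.median(q,0).round(4),np.ptp(q[:,1]).round(4),q[:,2].max().round(4))
E
```

```text
[0.44395491 0.24112856 0.13829782] [-3.14158590e+00  1.78026680e-05  1.72754926e+00] 0.10191680290561798
2439 303 475 217 245
0.475 320 [0.4763 0.2473 0.1636] 0.0134 0.167
0.485 247 [0.4846 0.2482 0.1631] 0.0124 0.1666
0.495 222 [0.495  0.2498 0.1623] 0.0085 0.1646
0.505 231 [0.5052 0.2515 0.1622] 0.0089 0.164
0.515 231 [0.5151 0.253  0.1624] 0.0091 0.1643
0.525 227 [0.525  0.2546 0.1623] 0.0091 0.1644
0.535 223 [0.5348 0.256  0.1623] 0.009 0.1642
0.545 211 [0.5447 0.2577 0.1622] 0.0091 0.1643
0.555 243 [0.5559 0.2595 0.1627] 0.01 0.1687
0.565 281 [0.5621 0.2643 0.1641] 0.0159 0.169
```

View pics/c4.png

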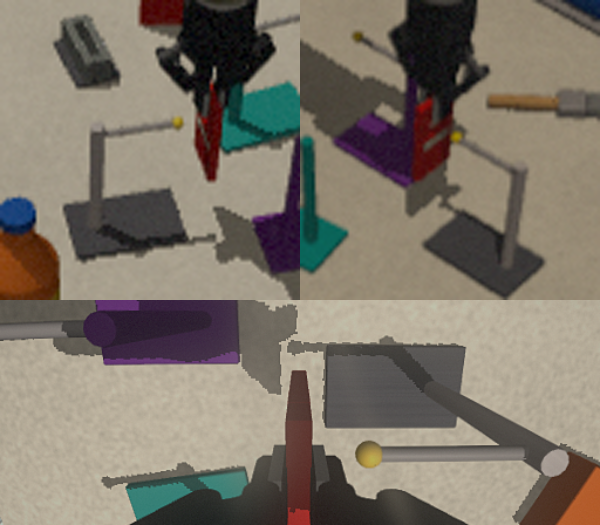

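The views show the tag upright in the fingers, just short of the grey hanger's ball at wrist-panel (370,455). The peg runs to (550,458), about square to the tag. From the range cloud, the peg points at 9.0° with its middle near (0.522, 0.254, 0.160).

```bash
python3 - <<'E'
from h import *
c=load('wrist');P=np.load('P.npy');hsv=cv2.cvtColor(c['color'],cv2.COLOR_RGB2HSV);H,S=hsv[...,0],hsv[...,1]
s=bot.observe();r=R.from_euler('xyz',s['tcp_rot'])
m=((H<9)|(H>172))&(S>100)&(P[...,2]>.08)&(abs(P[...,0]-.444)<.05)&(abs(P[...,1]-.24)<.05)
q=r.inv().apply(P[m]-s['tool_pos'])
print(len(q),q.min(0).round(4),q.max(0).round(4))
for z in np.arange(-.065,.06,.01):
    k=q[abs(q[:,2]-z)<.005]
    if len(k):print(round(z,3),len(k),np.median(k,0).round(4),k.min(0).round(4),k.max(0).round(4))
a=plan([.5147,.2521,.1365],down(99),8,1,(np.array([.4442,.2413,.1383]),r))
E
```

```text
2722 [-0.03   -0.0355 -0.1342] [0.0303 0.0109 0.0481]
-0.065 1521 [ 0.0038 -0.0002 -0.0605] [-0.029  -0.0051 -0.0625] [ 0.0301  0.0043 -0.06  ]
-0.055 846 [ 0.0044 -0.0002 -0.0597] [-0.03   -0.0051 -0.06  ] [ 0.0303  0.0045 -0.0501]
-0.045 15 [ 0.0299  0.0036 -0.0437] [ 0.0294  0.0013 -0.0492] [ 0.0302  0.0043 -0.041 ]
-0.035 27 [ 0.0298  0.0024 -0.0345] [ 0.0293 -0.0048 -0.0394] [ 0.0302  0.0045 -0.0317]
-0.025 8 [ 0.0298  0.004  -0.0234] [ 0.0297  0.001  -0.0277] [ 0.0302  0.0043 -0.0206]
-0.015 10 [ 0.03    0.0039 -0.014 ] [ 0.0298 -0.0049 -0.0197] [ 0.0301  0.0045 -0.0119]
-0.005 9 [ 0.0299  0.0035 -0.0038] [ 0.0295 -0.0001 -0.008 ] [ 0.0301  0.0043 -0.    ]
0.005 6 [0.0299 0.0035 0.0046] [0.0295 0.0024 0.0001] [0.0302 0.0045 0.0076]
0.015 3 [0.03   0.004  0.0149] [0.0297 0.004  0.0112] [0.03   0.0042 0.0197]
0.025 3 [0.0297 0.0042 0.0281] [0.0296 0.0036 0.0232] [0.03   0.0043 0.0295]
0.035 2 [0.0298 0.0041 0.0327] [0.0298 0.0037 0.0306] [0.0298 0.0044 0.0348]
0.045 17 [0.0299 0.0008 0.0469] [ 0.0296 -0.0047  0.0402] [0.0301 0.004  0.0481]
[{"dx":-0.0,"dy":0.18,"dz":0.0,"rx":-0.0,"ry":0.0,"rz":-0.0,"grip":1},{"dx":-0.0,"dy":0.18,"dz":0.01,"rx":-0.0,"ry":0.0,"rz":-0.0,"grip":1},{"dx":-0.0,"dy":0.17,"dz":0.0,"rx":-0.0,"ry":0.0,"rz":-0.0,"grip":1},{"dx":-0.0,"dy":0.18,"dz":0.01,"rx":-0.0,"ry":0.0,"rz":-0.0,"grip":1},{"dx":-0.0,"dy":0.18,"dz":0.0,"rx":-0.0,"ry":0.0,"rz":-0.0,"grip":1},{"dx":-0.01,"dy":0.18,"dz":0.01,"rx":-0.0,"ry":0.0,"rz":-0.0,"grip":1},{"dx":0.0,"dy":0.18,"dz":0.0,"rx":-0.0,"ry":0.0,"rz":-0.0,"grip":1},{"dx":0.0,"dy":0.18,"dz":0.01,"rx":-0.0,"ry":0.0,"rz":-0.0,"grip":1}]
end [0.5149 0.252  0.1363] [-3.142  0.     1.728]
```

{"method": "carry_out", "body": {"targets": [{"dx":0.01,"dy":0.18,"dz":0,"rx":0,"ry":0,"rz":0,"grip":1},{"dx":0,"dy":0.18,"dz":0,"rx":0,"ry":0,"rz":0,"grip":1},{"dx":0,"dy":0.18,"dz":0,"rx":0,"ry":0,"rz":0,"grip":1},{"dx":0,"dy":0.18,"dz":0,"rx":0,"ry":0,"rz":0,"grip":1},{"dx":0,"dy":0.18,"dz":0,"rx":0,"ry":0,"rz":0,"grip":1},{"dx":0,"dy":0.18,"dz":0,"rx":0,"ry":0,"rz":0,"grip":1},{"dx":0,"dy":0.18,"dz":0,"rx":0,"ry":0,"rz":0,"grip":1},{"dx":0,"dy":0.14,"dz":0,"rx":0,"ry":0,"rz":0,"grip":1}]}}

```text
clock: 10.65
tool_pos: [0.5135, 0.2528, 0.1382]
tcp_rot: [-3.142, 0.0, 1.728]
ft_force: [0.2, 0.2, -0.6]
finger_gap: 0.105
finger_force: 58.8
```

```bash
python3 - <<'E'
from h import *
w=snap('wrist');a=snap('side');b=snap('scene');s=bot.observe();print(s['tool_pos'],s['ft_force'],s['wrist_torque'])
f=lambda im,k:cv2.resize(im[:,:,::-1],None,fx=k,fy=k,interpolation=cv2.INTER_CUBIC)
top=np.hstack([f(a['color'][175:275,200:300],3),f(b['color'][100:200,240:340],3)])
cv2.imwrite('pics/c5.png',np.vstack([top,cv2.resize(w['color'][100:292,:,::-1],(600,225))]))
E
```

```text
[0.51303567 0.25277633 0.13815849] [ 0.18871434 -0.44986292 -1.0688371 ] [-0.00234803 -0.01265375 -0.03224603]
```

View pics/c5.png

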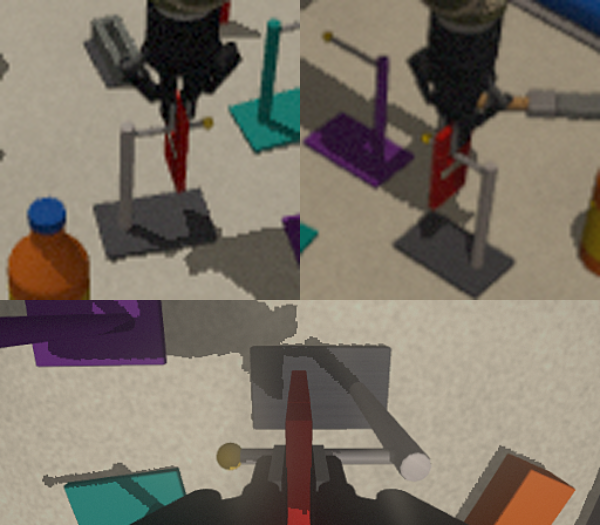

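The tag is on the peg between ball and column, with the peg passing through the hole: ball at wrist-panel (229,456), column top at (415,467). That was the tenth picture, so from here I rely on numbers. Next I lower the tag onto the peg and let go with a small opening, because of the column.

{"method": "carry_out", "body": {"targets": [{"dx":0,"dy":0,"dz":0.05,"rx":0,"ry":0,"rz":0,"grip":1},{"dx":0,"dy":0,"dz":0.05,"rx":0,"ry":0,"rz":0,"grip":1},{"dx":0,"dy":0,"dz":0.05,"rx":0,"ry":0,"rz":0,"grip":1},{"dx":0,"dy":0,"dz":0,"rx":0,"ry":0,"rz":0,"grip":1},{"dx":0,"dy":0,"dz":0,"rx":0,"ry":0,"rz":0,"grip":1},{"dx":0,"dy":0,"dz":0,"rx":0,"ry":0,"rz":0,"grip":0.85},{"dx":0,"dy":0,"dz":0,"rx":0,"ry":0,"rz":0,"grip":0.8},{"dx":0,"dy":0,"dz":0,"rx":0,"ry":0,"rz":0,"grip":0.75}]}}

```text
clock: 11.8
tool_pos: [0.513, 0.2528, 0.1309]
tcp_rot: [3.141, -0.0, 1.728]
ft_force: [0.5, -0.6, -0.7]
finger_gap: 0.252
finger_force: 0.0
```

{"method": "carry_out", "body": {"targets": [{"dx":0,"dy":0,"dz":0,"rx":0,"ry":0,"rz":0,"grip":0.72},{"dx":0,"dy":0,"dz":0,"rx":0,"ry":0,"rz":0,"grip":0.72},{"dx":0,"dy":0,"dz":-0.1,"rx":0,"ry":0,"rz":0,"grip":0.72},{"dx":0,"dy":0,"dz":-0.2,"rx":0,"ry":0,"rz":0,"grip":0.72},{"dx":0,"dy":0,"dz":-0.3,"rx":0,"ry":0,"rz":0,"grip":0.72},{"dx":0,"dy":0,"dz":-0.4,"rx":0,"ry":0,"rz":0,"grip":0.72},{"dx":0,"dy":0,"dz":-0.5,"rx":0,"ry":0,"rz":0,"grip":0.72},{"dx":0,"dy":0,"dz":-0.3,"rx":0,"ry":0,"rz":0,"grip":0.72}]}}

```text
clock: 12.8
tool_pos: [0.5132, 0.2529, 0.2229]
tcp_rot: [3.139, -0.0, 1.728]
ft_force: [-0.7, 0.7, -0.3]
finger_gap: 0.28
finger_force: 0.0
```

```bash
python3 - <<'E'
from h import *
w=snap('wrist');s=bot.observe();print(s['tool_pos'],s['tcp_rot'],s['ft_force'])
for n in ('wrist','side','scene'):
    c=w if n=='wrist' else snap(n)
    P=cloud(c);hsv=cv2.cvtColor(c['color'],cv2.COLOR_RGB2HSV);H,S=hsv[...,0],hsv[...,1]
    m=((H<9)|(H>172))&(S>110)&(P[...,2]>.07)&(P[...,2]<.25)&(abs(P[...,0]-.513)<.06)&(abs(P[...,1]-.25)<.06)
    k,l,st,ce=cv2.connectedComponentsWithStats(m.astype(np.uint8))
    i=1+np.argmax(st[1:,4]);q=P[l==i];print(n,len(q),q.mean(0).round(4),np.percentile(q,2,0).round(4),np.percentile(q,98,0).round(4))
# cap from scene/side
    m=(H>=5)&(H<14)&(S>150)&(P[...,2]>.125)&(P[...,2]<.15)&(abs(P[...,0]-.545)<.06)&(abs(P[...,1]+.265)<.06)
    q=P[m]
    if len(q)>10: print(' bar',len(q),q.mean(0).round(4))
E
```

```text
[0.5137299  0.25305381 0.22431843] [ 3.13706796e+00 -4.83751820e-04  1.72795004e+00] [ 0.51627827 -0.10679871  1.93657638]
wrist 932 [0.5119 0.2554 0.1887] [0.5046 0.2263 0.1866] [0.5192 0.2828 0.1908]
side 188 [0.5139 0.2646 0.1467] [0.5046 0.2288 0.0834] [0.5217 0.287  0.1922]
 bar 63 [ 0.5467 -0.2575  0.1347]
scene 264 [0.516  0.2461 0.1444] [0.5092 0.2207 0.0853] [0.5218 0.2804 0.1934]
 bar 136 [ 0.5486 -0.2684  0.1376]
```

The tag hangs freely: its top is at z = 0.189 in all three cameras, against 0.190 expected. Now on to the cap.

```bash
python3 - <<'E'
from h import *
p,r=pose();p[2]=.223
plan([.5455,-.262,.235],down(13),16,0.3,(p,down(99)))
E
```

```text
[{"dx":-0.64,"dy":-0.06,"dz":-0.02,"rx":0.0,"ry":-0.0,"rz":0.67,"grip":0.3},{"dx":-0.65,"dy":-0.0,"dz":-0.01,"rx":-0.0,"ry":-0.0,"rz":0.67,"grip":0.3},{"dx":-0.64,"dy":0.06,"dz":-0.02,"rx":-0.0,"ry":-0.0,"rz":0.68,"grip":0.3},{"dx":-0.63,"dy":0.12,"dz":-0.01,"rx":-0.0,"ry":-0.0,"rz":0.67,"grip":0.3},{"dx":-0.62,"dy":0.18,"dz":-0.02,"rx":-0.0,"ry":-0.0,"rz":0.67,"grip":0.3},{"dx":-0.6,"dy":0.23,"dz":-0.01,"rx":-0.0,"ry":-0.0,"rz":0.67,"grip":0.3},{"dx":-0.58,"dy":0.3,"dz":-0.02,"rx":-0.0,"ry":-0.0,"rz":0.67,"grip":0.3},{"dx":-0.54,"dy":0.34,"dz":-0.01,"rx":-0.0,"ry":-0.0,"rz":0.67,"grip":0.3}]
[{"dx":-0.51,"dy":0.39,"dz":-0.01,"rx":-0.0,"ry":-0.0,"rz":0.68,"grip":0.3},{"dx":-0.48,"dy":0.44,"dz":-0.02,"rx":-0.0,"ry":-0.0,"rz":0.67,"grip":0.3},{"dx":-0.42,"dy":0.48,"dz":-0.01,"rx":-0.0,"ry":-0.0,"rz":0.67,"grip":0.3},{"dx":-0.38,"dy":0.52,"dz":-0.02,"rx":-0.0,"ry":-0.0,"rz":0.67,"grip":0.3},{"dx":-0.34,"dy":0.56,"dz":-0.01,"rx":-0.0,"ry":-0.0,"rz":0.67,"grip":0.3},{"dx":-0.27,"dy":0.58,"dz":-0.02,"rx":-0.0,"ry":-0.0,"rz":0.68,"grip":0.3},{"dx":-0.23,"dy":0.61,"dz":-0.01,"rx":-0.0,"ry":-0.0,"rz":0.67,"grip":0.3},{"dx":-0.16,"dy":0.62,"dz":-0.02,"rx":-0.0,"ry":-0.0,"rz":0.67,"grip":0.3}]
end [ 0.5455 -0.2621  0.235 ] [ 3.142 -0.     0.227]
```

{"method": "carry_out", "body": {"targets": [{"dx":-0.64,"dy":-0.06,"dz":-0.02,"rx":0,"ry":0,"rz":0.67,"grip":0.3},{"dx":-0.65,"dy":0,"dz":-0.01,"rx":0,"ry":0,"rz":0.67,"grip":0.3},{"dx":-0.64,"dy":0.06,"dz":-0.02,"rx":0,"ry":0,"rz":0.68,"grip":0.3},{"dx":-0.63,"dy":0.12,"dz":-0.01,"rx":0,"ry":0,"rz":0.67,"grip":0.3},{"dx":-0.62,"dy":0.18,"dz":-0.02,"rx":0,"ry":0,"rz":0.67,"grip":0.3},{"dx":-0.6,"dy":0.23,"dz":-0.01,"rx":0,"ry":0,"rz":0.67,"grip":0.3},{"dx":-0.58,"dy":0.3,"dz":-0.02,"rx":0,"ry":0,"rz":0.67,"grip":0.3},{"dx":-0.54,"dy":0.34,"dz":-0.01,"rx":0,"ry":0,"rz":0.67,"grip":0.3}]}}

```text
clock: 13.95
tool_pos: [0.5288, -0.0055, 0.2258]
tcp_rot: [-3.14, 0.001, 0.975]
ft_force: [-0.0, -0.3, 0.0]
finger_gap: 0.701
finger_force: 0.0
```

{"method": "carry_out", "body": {"targets": [{"dx":-0.51,"dy":0.39,"dz":-0.01,"rx":0,"ry":0,"rz":0.68,"grip":0.3},{"dx":-0.48,"dy":0.44,"dz":-0.02,"rx":0,"ry":0,"rz":0.67,"grip":0.3},{"dx":-0.42,"dy":0.48,"dz":-0.01,"rx":0,"ry":0,"rz":0.67,"grip":0.3},{"dx":-0.38,"dy":0.52,"dz":-0.02,"rx":0,"ry":0,"rz":0.67,"grip":0.3},{"dx":-0.34,"dy":0.56,"dz":-0.01,"rx":0,"ry":0,"rz":0.67,"grip":0.3},{"dx":-0.27,"dy":0.58,"dz":-0.02,"rx":0,"ry":0,"rz":0.68,"grip":0.3},{"dx":-0.23,"dy":0.61,"dz":-0.01,"rx":0,"ry":0,"rz":0.67,"grip":0.3},{"dx":-0.16,"dy":0.62,"dz":-0.02,"rx":0,"ry":0,"rz":0.67,"grip":0.3}]}}

```text
clock: 14.95
tool_pos: [0.545, -0.263, 0.2316]
tcp_rot: [-3.14, 0.001, 0.224]
ft_force: [0.2, -0.6, -0.2]
finger_gap: 0.703
finger_force: 0.0
```

```bash
python3 - <<'E'
from h import *
for i in range(5): w=snap('wrist')
s=bot.observe();print(s['clock'],s['tool_pos'],s['tcp_rot'],s['finger_gap'],s['joints'].round(3))
P=cloud(w);hsv=cv2.cvtColor(w['color'],cv2.COLOR_RGB2HSV);H,S,V=[hsv[...,i].astype(int) for i in range(3)]
near=(abs(P[...,0]-.545)<.07)&(abs(P[...,1]+.265)<.07)
m=near&(H>=4)&(H<16)&(S>120)&(P[...,2]>.132)&(P[...,2]<.15)
q=P[m];c,(a,b),ang=cv2.minAreaRect((q[:,:2]*1000).astype(np.float32))
e=q[:,:2]-q[:,:2].mean(0);v=np.linalg.eigh(e.T@e)[1][:,1]
print('bar',len(q),q.mean(0).round(4),'rect',c,a,b,ang,'pca',np.degrees(np.arctan(v[1]/v[0])),'z',np.median(q[:,2]))
m=near&(H>98)&(H<122)&(S>110)&(P[...,2]>.105)&(P[...,2]<.12)
d=P[m];print('disc',len(d),cv2.minEnclosingCircle((d[:,:2]*1000).astype(np.float32)),np.median(d[:,2]))
E
```

```text
15.2 [ 0.54520734 -0.26142298  0.23205338] [-3.14028466e+00  7.60349153e-04  2.27989929e-01] 0.7003684226622253 [-0.641  0.474  1.174  0.     1.494  0.702]
bar 895 [ 0.5468 -0.2662  0.139 ] rect (543.9777221679688, -266.5677490234375) 60.90725326538086 15.012455940246582 13.760869026184082 pca 14.553724238724 z 0.13906571086450809
disc 2581 ((543.55322265625, -267.1463623046875), 41.739418029785156) 0.11293999645078923
```

```bash
python3 - <<'E'
from h import *
p,r=pose();print(p,r.as_euler('xyz'))
plan([.5437,-.2667,.0775],down(13.6),8,0.3)
E
```

```text
[ 0.54520734 -0.26142298  0.23205338] [-3.14028466e+00  7.60349153e-04  2.27989929e-01]
[{"dx":-0.01,"dy":0.01,"dz":0.39,"rx":-0.0,"ry":0.0,"rz":-0.01,"grip":0.3},{"dx":-0.0,"dy":0.02,"dz":0.38,"rx":-0.0,"ry":0.0,"rz":-0.01,"grip":0.3},{"dx":-0.01,"dy":0.01,"dz":0.39,"rx":-0.0,"ry":0.0,"rz":-0.01,"grip":0.3},{"dx":-0.01,"dy":0.01,"dz":0.39,"rx":-0.0,"ry":0.0,"rz":-0.0,"grip":0.3},{"dx":-0.0,"dy":0.01,"dz":0.38,"rx":-0.01,"ry":0.0,"rz":-0.01,"grip":0.3},{"dx":-0.01,"dy":0.01,"dz":0.39,"rx":0.0,"ry":0.0,"rz":-0.01,"grip":0.3},{"dx":-0.0,"dy":0.02,"dz":0.38,"rx":0.0,"ry":0.0,"rz":-0.01,"grip":0.3},{"dx":-0.01,"dy":0.01,"dz":0.39,"rx":0.0,"ry":0.01,"rz":-0.01,"grip":0.3}]
end [ 0.5438 -0.2668  0.0776] [ 3.142e+00 -1.000e-03  2.380e-01]
```

{"method": "carry_out", "body": {"targets": [{"dx":-0.01,"dy":0.02,"dz":0.45,"rx":0,"ry":0,"rz":-0.01,"grip":0.3},{"dx":-0.01,"dy":0.02,"dz":0.45,"rx":0,"ry":0,"rz":-0.01,"grip":0.3},{"dx":-0.01,"dy":0.02,"dz":0.45,"rx":0,"ry":0,"rz":-0.01,"grip":0.3},{"dx":-0.01,"dy":0.02,"dz":0.45,"rx":0,"ry":0,"rz":-0.01,"grip":0.3},{"dx":-0.01,"dy":0.01,"dz":0.45,"rx":0,"ry":0,"rz":-0.01,"grip":0.5},{"dx":0,"dy":0.01,"dz":0.45,"rx":0,"ry":0,"rz":-0.01,"grip":0.5},{"dx":0,"dy":0,"dz":0.26,"rx":0,"ry":0,"rz":-0.01,"grip":0.5},{"dx":0,"dy":0,"dz":0.12,"rx":0,"ry":0,"rz":0,"grip":0.5}]}}

```text
clock: 16.2
tool_pos: [0.5441, -0.2669, 0.0784]
tcp_rot: [-3.141, 0.0, 0.238]
ft_force: [-0.8, 0.4, 0.1]
finger_gap: 0.5
finger_force: 0.0
```

{"method": "carry_out", "body": {"targets": [{"dx":0,"dy":0,"dz":0,"rx":0,"ry":0,"rz":0,"grip":0.6},{"dx":0,"dy":0,"dz":0,"rx":0,"ry":0,"rz":0,"grip":0.75},{"dx":0,"dy":0,"dz":0,"rx":0,"ry":0,"rz":0,"grip":1},{"dx":0,"dy":0,"dz":0,"rx":0,"ry":0,"rz":0,"grip":1},{"dx":0,"dy":0,"dz":0,"rx":0,"ry":0,"rz":0,"grip":1},{"dx":0,"dy":0,"dz":0,"rx":0,"ry":0,"rz":0,"grip":1},{"dx":0,"dy":0,"dz":0,"rx":0,"ry":0,"rz":0,"grip":1},{"dx":0,"dy":0,"dz":0,"rx":0,"ry":0,"rz":0,"grip":1}], "grip_force": 60}}

```text
clock: 17.2
tool_pos: [0.5446, -0.2678, 0.08]
tcp_rot: [3.14, -0.001, 0.237]
ft_force: [0.5, 1.5, 5.9]
finger_gap: 0.176
finger_force: 60.6
```

```bash
python3 - <<'E'
from h import *
s=bot.observe();print(s)
E
```

```text
{'clock': 17.2, 'joints': array([-6.49909287e-01,  5.95851733e-01,  1.38648503e+00,  2.47400203e-04,
        1.15730654e+00,  6.84081949e-01]), 'dq': array([-0.00168682, -0.00132871, -0.00170841, -0.00033884, -0.00068138,
        0.00044495]), 'tau': array([-5.20521160e-01, -4.85122991e+01, -2.25071329e+01, -1.74933267e-01,
       -2.92449687e-01,  1.12538890e-02]), 'tool_pos': array([ 0.54458825, -0.2677579 ,  0.08001295]), 'tcp_rot': array([ 3.14022521e+00, -1.40763009e-03,  2.36706866e-01]), 'ft_force': array([0.46767942, 1.51645729, 5.89481895]), 'wrist_torque': array([0.26512175, 0.0943235 , 0.07363244]), 'finger_force': 60.585530209355056, 'finger_gap': 0.17564186827970835}
```

{"method": "carry_out", "body": {"targets": [{"dx":0,"dy":0,"dz":-0.03,"rx":0,"ry":0,"rz":0,"grip":1},{"dx":0,"dy":0,"dz":0,"rx":0,"ry":0,"rz":0.1,"grip":1},{"dx":0,"dy":0,"dz":0,"rx":0,"ry":0,"rz":0.1,"grip":1},{"dx":0,"dy":0,"dz":0,"rx":0,"ry":0,"rz":0.1,"grip":1},{"dx":0,"dy":0,"dz":0,"rx":0,"ry":0,"rz":0.1,"grip":1},{"dx":0,"dy":0,"dz":0,"rx":0,"ry":0,"rz":0.1,"grip":1},{"dx":0,"dy":0,"dz":0,"rx":0,"ry":0,"rz":0,"grip":1},{"dx":0,"dy":0,"dz":0,"rx":0,"ry":0,"rz":0,"grip":1}]}}

```text
clock: 18.2
tool_pos: [0.5441, -0.2675, 0.0803]
tcp_rot: [-3.142, 0.0, 0.167]
ft_force: [0.1, 0.2, -0.9]
finger_gap: 0.176
finger_force: 59.2
```

```bash
cat > o.py <<'E'
from h import *
s=bot.observe()
for k in ('clock','tool_pos','tcp_rot','ft_force','wrist_torque','finger_gap'): print(k,np.round(s[k],4))
E
python3 o.py
```

```text
clock 18.2
tool_pos [ 0.5441 -0.2675  0.0803]
tcp_rot [-3.1416  0.      0.1669]
ft_force [ 0.1101  0.2111 -0.8949]
wrist_torque [0.0131 0.0001 0.0365]
finger_gap 0.1759
```

Turned 0.07 rad clockwise from above, with almost no torque. I'll carry on in small steps.

{"method": "carry_out", "body": {"targets": [{"dx":0,"dy":0,"dz":0,"rx":0,"ry":0,"rz":0.1,"grip":1},{"dx":0,"dy":0,"dz":0,"rx":0,"ry":0,"rz":0.1,"grip":1},{"dx":0,"dy":0,"dz":0,"rx":0,"ry":0,"rz":0.1,"grip":1},{"dx":0,"dy":0,"dz":0,"rx":0,"ry":0,"rz":0.1,"grip":1},{"dx":0,"dy":0,"dz":0,"rx":0,"ry":0,"rz":0.1,"grip":1},{"dx":0,"dy":0,"dz":0,"rx":0,"ry":0,"rz":0.1,"grip":1},{"dx":0,"dy":0,"dz":0,"rx":0,"ry":0,"rz":0,"grip":1},{"dx":0,"dy":0,"dz":0,"rx":0,"ry":0,"rz":0,"grip":1}]}}

```text
clock: 19.2
tool_pos: [0.5441, -0.2675, 0.0803]
tcp_rot: [3.142, 0.0, 0.083]
ft_force: [0.7, 0.3, -1.1]
finger_gap: 0.176
finger_force: 59.2
```

```bash
python3 o.py
```

```text
clock 19.2
tool_pos [ 0.5441 -0.2675  0.0803]
tcp_rot [3.1416 0.     0.0832]
ft_force [ 0.6654  0.3062 -1.1235]
wrist_torque [ 0.011   0.0413 -0.0153]
finger_gap 0.1758
```

{"method": "carry_out", "body": {"targets": [{"dx":0,"dy":0,"dz":0,"rx":0,"ry":0,"rz":0.1,"grip":1},{"dx":0,"dy":0,"dz":0,"rx":0,"ry":0,"rz":0.1,"grip":1},{"dx":0,"dy":0,"dz":0,"rx":0,"ry":0,"rz":0.1,"grip":1},{"dx":0,"dy":0,"dz":0,"rx":0,"ry":0,"rz":0.1,"grip":1},{"dx":0,"dy":0,"dz":0,"rx":0,"ry":0,"rz":0.1,"grip":1},{"dx":0,"dy":0,"dz":0,"rx":0,"ry":0,"rz":0.1,"grip":1},{"dx":0,"dy":0,"dz":0,"rx":0,"ry":0,"rz":0,"grip":1},{"dx":0,"dy":0,"dz":0,"rx":0,"ry":0,"rz":0,"grip":1}]}}

```text
clock: 20.2
tool_pos: [0.5441, -0.2676, 0.0803]
tcp_rot: [-3.142, -0.0, -0.001]
ft_force: [-0.4, -0.4, -1.5]
finger_gap: 0.177
finger_force: 59.2
```

```bash
python3 o.py
```

```text
clock 20.2
tool_pos [ 0.5441 -0.2676  0.0803]
tcp_rot [-3.1416e+00 -0.0000e+00 -6.0000e-04]
ft_force [-0.3784 -0.3503 -1.4763]
wrist_torque [-0.0171 -0.0436  0.009 ]
finger_gap 0.1772
```

{"method": "carry_out", "body": {"targets": [{"dx":0,"dy":0,"dz":0,"rx":0,"ry":0,"rz":0.1,"grip":1},{"dx":0,"dy":0,"dz":0,"rx":0,"ry":0,"rz":0.1,"grip":1},{"dx":0,"dy":0,"dz":0,"rx":0,"ry":0,"rz":0.1,"grip":1},{"dx":0,"dy":0,"dz":0,"rx":0,"ry":0,"rz":0.1,"grip":1},{"dx":0,"dy":0,"dz":0,"rx":0,"ry":0,"rz":0.1,"grip":1},{"dx":0,"dy":0,"dz":0,"rx":0,"ry":0,"rz":0.1,"grip":1},{"dx":0,"dy":0,"dz":0,"rx":0,"ry":0,"rz":0.1,"grip":1},{"dx":0,"dy":0,"dz":0,"rx":0,"ry":0,"rz":0,"grip":1}]}}

```text
clock: 21.2
tool_pos: [0.5441, -0.2675, 0.0803]
tcp_rot: [-3.142, 0.0, -0.099]
ft_force: [-0.0, -0.1, -1.2]
finger_gap: 0.174
finger_force: 59.2
```

```bash
python3 o.py; python3 - <<'E'
from h import *
# does the bar turn with the gripper? disc marks absent; check bar direction in side/scene
for n in ('side','scene'):
    c=snap(n);P=cloud(c);hsv=cv2.cvtColor(c['color'],cv2.COLOR_RGB2HSV);H,S=hsv[...,0],hsv[...,1]
    q=P[(H>=4)&(H<15)&(S>130)&(P[...,2]>.12)&(P[...,2]<.155)&(abs(P[...,0]-.545)<.05)&(abs(P[...,1]+.265)<.05)]
    if len(q)<6: print(n,len(q));continue
    e=q[:,:2]-q[:,:2].mean(0);v=np.linalg.eigh(e.T@e)[1][:,1];print(n,len(q),np.degrees(np.arctan(v[1]/v[0])),np.ptp(e@v))
E
```

```text
clock 21.2
tool_pos [ 0.5441 -0.2675  0.0803]
tcp_rot [-3.1416  0.     -0.0986]
ft_force [-0.0202 -0.1219 -1.194 ]
wrist_torque [-0.0266  0.0075 -0.0368]
finger_gap 0.174
side 57 -2.483499139948754 0.05737876171821088
scene 102 -10.379526374894926 0.05778793608869053
```

It has passed 0.33 rad without a stop, the bar is following the gripper, and torque is under 0.05 Nm, so this is the free way. I'll go on to 0.9 rad.

{"method": "carry_out", "body": {"targets": [{"dx":0,"dy":0,"dz":0,"rx":0,"ry":0,"rz":0.25,"grip":1},{"dx":0,"dy":0,"dz":0,"rx":0,"ry":0,"rz":0.35,"grip":1},{"dx":0,"dy":0,"dz":0,"rx":0,"ry":0,"rz":0.35,"grip":1},{"dx":0,"dy":0,"dz":0,"rx":0,"ry":0,"rz":0.35,"grip":1},{"dx":0,"dy":0,"dz":0,"rx":0,"ry":0,"rz":0.35,"grip":1},{"dx":0,"dy":0,"dz":0,"rx":0,"ry":0,"rz":0.25,"grip":1},{"dx":0,"dy":0,"dz":0,"rx":0,"ry":0,"rz":0.1,"grip":1},{"dx":0,"dy":0,"dz":0,"rx":0,"ry":0,"rz":0,"grip":1}]}}

```text
clock: 22.3
tool_pos: [0.5441, -0.2675, 0.0803]
tcp_rot: [-3.142, -0.0, -0.378]
ft_force: [0.1, -0.3, -1.5]
finger_gap: 0.174
finger_force: 59.2
```

```bash
python3 o.py
```

```text
clock 22.3
tool_pos [ 0.5441 -0.2675  0.0803]
tcp_rot [-3.1416 -0.     -0.3776]
ft_force [ 0.1348 -0.265  -1.4671]
wrist_torque [-0.0044 -0.0133  0.0135]
finger_gap 0.1742
```

{"method": "carry_out", "body": {"targets": [{"dx":0,"dy":0,"dz":0,"rx":0,"ry":0,"rz":0.25,"grip":1},{"dx":0,"dy":0,"dz":0,"rx":0,"ry":0,"rz":0.3,"grip":1},{"dx":0,"dy":0,"dz":0,"rx":0,"ry":0,"rz":0.3,"grip":1},{"dx":0,"dy":0,"dz":0,"rx":0,"ry":0,"rz":0.3,"grip":1},{"dx":0,"dy":0,"dz":0,"rx":0,"ry":0,"rz":0.3,"grip":1},{"dx":0,"dy":0,"dz":0,"rx":0,"ry":0,"rz":0.3,"grip":1},{"dx":0,"dy":0,"dz":0,"rx":0,"ry":0,"rz":0.29,"grip":1},{"dx":0,"dy":0,"dz":0,"rx":0,"ry":0,"rz":0,"grip":1}]}}

```text
clock: 23.3
tool_pos: [0.5441, -0.2675, 0.0803]
tcp_rot: [-3.142, 0.0, -0.663]
ft_force: [-0.1, 0.2, -1.2]
finger_gap: 0.177
finger_force: 59.2
```

```bash
python3 o.py
```

```text
clock 23.3
tool_pos [ 0.5441 -0.2675  0.0803]
tcp_rot [-3.1416  0.     -0.663 ]
ft_force [-0.0794  0.2128 -1.2162]
wrist_torque [ 0.0223 -0.0467 -0.0294]
finger_gap 0.1767
```

At 0.90 rad with no torque. I'll lift gently by 20 mm first and check the force.

{"method": "carry_out", "body": {"targets": [{"dx":0,"dy":0,"dz":-0.05,"rx":0,"ry":0,"rz":0,"grip":1},{"dx":0,"dy":0,"dz":-0.05,"rx":0,"ry":0,"rz":0,"grip":1},{"dx":0,"dy":0,"dz":-0.05,"rx":0,"ry":0,"rz":0,"grip":1},{"dx":0,"dy":0,"dz":-0.05,"rx":0,"ry":0,"rz":0,"grip":1},{"dx":0,"dy":0,"dz":-0.05,"rx":0,"ry":0,"rz":0,"grip":1},{"dx":0,"dy":0,"dz":-0.05,"rx":0,"ry":0,"rz":0,"grip":1},{"dx":0,"dy":0,"dz":-0.1,"rx":0,"ry":0,"rz":0,"grip":1},{"dx":0,"dy":0,"dz":0,"rx":0,"ry":0,"rz":0,"grip":1}]}}

```text
clock: 24.3
tool_pos: [0.5443, -0.2677, 0.1008]
tcp_rot: [-3.142, -0.001, -0.663]
ft_force: [0.1, -0.4, -0.7]
finger_gap: 0.174
finger_force: 59.2
```

```bash
python3 o.py
```

```text
clock 24.3
tool_pos [ 0.5443 -0.2677  0.1008]
tcp_rot [-3.1416e+00 -9.0000e-04 -6.6250e-01]
ft_force [ 0.0595 -0.3699 -0.6584]
wrist_torque [-0.0127 -0.0144  0.022 ]
finger_gap 0.1744
```

{"method": "carry_out", "body": {"targets": [{"dx":0,"dy":0,"dz":-0.2,"rx":0,"ry":0,"rz":0,"grip":1},{"dx":0,"dy":0,"dz":-0.3,"rx":0,"ry":0,"rz":0,"grip":1},{"dx":0,"dy":0,"dz":-0.4,"rx":0,"ry":0,"rz":0,"grip":1},{"dx":0,"dy":0,"dz":-0.4,"rx":0,"ry":0,"rz":0,"grip":1},{"dx":0,"dy":0,"dz":-0.25,"rx":0,"ry":0,"rz":0,"grip":1},{"dx":0,"dy":0,"dz":-0.1,"rx":0,"ry":0,"rz":0,"grip":1},{"dx":0,"dy":0,"dz":0,"rx":0,"ry":0,"rz":0,"grip":1},{"dx":0,"dy":0,"dz":0,"rx":0,"ry":0,"rz":0,"grip":1}]}}

```text
clock: 25.3
tool_pos: [0.5438, -0.2674, 0.1821]
tcp_rot: [3.142, 0.001, -0.663]
ft_force: [-0.2, -0.3, -0.7]
finger_gap: 0.177
finger_force: 59.2
```

```bash
python3 o.py; python3 - <<'E'
from h import *
for n in ('wrist','side','scene'):
    c=snap(n);P=cloud(c);hsv=cv2.cvtColor(c['color'],cv2.COLOR_RGB2HSV);H,S=hsv[...,0],hsv[...,1]
    near=(abs(P[...,0]-.545)<.06)&(abs(P[...,1]+.267)<.06)
    q=P[near&(H>98)&(H<122)&(S>110)&(P[...,2]>.1)&(P[...,2]<.26)];print(n,'blue',len(q),np.median(q,0).round(4) if len(q) else '',np.percentile(q[:,2],[2,98]).round(3) if len(q) else '')
    if len(q)>50:
        t=q[q[:,2]>np.percentile(q[:,2],98)-.005];A=np.c_[t[:,:2]-t[:,:2].mean(0),np.ones(len(t))];print(' plane slope',np.linalg.lstsq(A,t[:,2],rcond=None)[0].round(3))
    m=((H<9)|(H>172))&(S>110)&(P[...,2]>.07)&(P[...,2]<.25)&(abs(P[...,0]-.513)<.05)&(abs(P[...,1]-.25)<.06)
    q=P[m]
    if len(q): print(' tag',len(q),q.mean(0).round(3),np.percentile(q[:,2],98).round(3))
E
```

```text
clock 25.3
tool_pos [ 0.5438 -0.2674  0.1821]
tcp_rot [ 3.1416e+00  1.3000e-03 -6.6250e-01]
ft_force [-0.2213 -0.314  -0.7339]
wrist_torque [0.0128 0.042  0.0035]
finger_gap 0.1767
wrist blue 5753 [ 0.5622 -0.286   0.215 ] [0.212 0.216]
 plane slope [-0.024  0.015  0.215]
side blue 121 [ 0.5503 -0.2417  0.2144] [0.206 0.224]
 plane slope [ 0.067 -0.416  0.228]
 tag 186 [0.514 0.265 0.146] 0.192
scene blue 334 [ 0.5609 -0.2726  0.216 ] [0.209 0.224]
 plane slope [-0.11  -0.132  0.223]
 tag 252 [0.516 0.248 0.144] 0.193
```

The cap's disc top is at 0.215, so its origin is at about 0.201, 10 cm above the filter. It is level and held, and the tag still hangs. Handing in.

```bash
python3 -c "
from cell import bot
print(bot.hand_in())"
```

```text
the job is handed in; nothing more can be done
None
```

The job is handed in after about 25 s of robot time: the red tag hangs by its hole on the grey hanger's peg, and the gripper holds the cap (turned 0.9 rad clockwise from above) level about 10 cm above the filter; the fingertips measured 40 mm short of the stated TCP, so the first close on the tag missed and I corrected for it.

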